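# Dial the key box's code and close its hasp

## Robot

A 6-joint arm with a two-finger parallel gripper is mounted at the origin on a cart in front of the work surface, level with it; the furniture and walls round the work are solid. World frame = base frame: x ahead of the robot, y to its left, z up, the work surface at z = 0. Lengths are in m, angles in rad, forces in N, time in s.
With the tool pointing down it reaches from about 0.35 to 0.975 m from the base axis. Payload 4.9 kg.
Tool frame: the origin (TCP) lies at the very end of the fingers, on their centre line; the grasp point (between the pads) lies 19 mm behind it (manip.hold_point_z is the distance from the TCP to the grasp point, in m); z points along the fingers, y is the direction in which the jaws open and shut (so a half turn about z gives the same grasp; the last joint's range is limited). The gripper opens to 85 mm and grips with 20 to 120 N. Pads are 22 mm wide; open, the fingers measure 114 mm over their backs; the gripper's body (76 mm by 85 mm) begins 54 mm behind the grasp point. The pads swing forward as they close: fully open they stand 13 mm farther back than shut.
Start: joints at [1.228, 0.053, 1.613, -0, 1.476, -0.119], TCP at [0.139, 0.609, 0.231] pointing down, gripper open.
Joint ranges: [-3.01, 3.01], [-1.01, 2.22], [0.06, 2.58], [-1.02, 4.17], [0.09, 2.62], [-3.14, 3.14]. Speed limits (rad/s): [2.57, 2.57, 3.14, 3.14, 3.14, 3.14].

## Interface

Orientations are given as a unit quaternion [w, x, y, z].
In Python, from plant import monitor, grab_frame, camera_params, ticket, manip gives the robot as it stands.
- The arm moves only by the tool play_rows, never from a script. Its argument "commands" is a list of rows, each an object of numbers: "dx", "dy", "dz": the shift along the tool's x, y, z in cm; "rx", "ry", "rz": the turn, a rotation vector about the tool's x, y, z in rad; "claw": the closure, from 0 (fully open) to 1 (shut). In form: [{"dx": .., "dy": .., "dz": .., "rx": .., "ry": .., "rz": .., "claw": ..}, ...]. A call has 1 to 5 rows; each row is the pose to reach, as a shift and turn from the pose measured when the call began, along the tool's axes at that moment; what a row does not reach only later rows make up. A row lasts 1/10 s, in which the tool goes at most 50 mm and 8.59 degrees, less where a joint would pass 70% of its speed; a pose out of reach is approached as far as the arm can. A call with a gripper value outside its range is refused whole. The fingers move at their own pace and stop on an object; the grip force is fixed at half the most. Time passes only in rows, so rows that repeat a pose let the fingers close. It gives the time, the measured TCP pose, the force and the opening at its end, in the units of the state.
- monitor.state(): the state, without advancing time (a new reading comes with each control period).
- grab_frame(name): name is "scene" or "top" or "wrist"; returns the picture (384x512x3 uint8, blue, green, red); there is no depth.
- camera_params(name): a dict with "fx", "fy", "cx", "cy" (pixels), "k1" (the pictures are not rectified: a ray, as slopes to the right and down, at radius r is drawn at 1 + k1 r^2 times it, then the intrinsics apply), "rvec" (rotation vector, rad) and "tvec" (3), from world to camera coordinates, as OpenCV has them; the wrist camera has in their place "tool_from_camera" (4x4, takes a point from camera to tool coordinates, whose origin is the TCP and whose axes are the flange's). Camera axes: x right, y down, z forward; pixel columns grow to the right and rows downward; lengths in m; the calibration is good to about 2 mm. A picture is of the moment at which its call begins: read the wrist's pose just before it. camera_params takes no time and is no camera call.
- ticket.job_done(): hands the job in, once; it reports no verdict.
The state is a dict: "time": time; "joint_pos": joint angles; "joint_vel": joint speeds; "joint_efforts": joint torques, N m; "tool_pos": TCP position; "tool_rot": TCP orientation; "contact_force": force on the tool from outside, world axes, zero at the start; "ft_torque": the same for the moment, N m; "gripper_width": opening from 0.0 (shut) to 1.0 (fully open).
Only numpy, scipy, OpenCV 4.12 (cv2) and the standard library are available. Lean on these libraries where they do the work, as an engineer would, in place of code of your own. Each camera call takes 0.05 s, during which the arm holds its last target.

## Task

Lock up the blue steel key box: first, with the hasp still open, roll its three thumbwheels so that they read 4 - 7 - 2 at the red line, left to right as one faces the panel (the hasp is at the left), each digit squarely at the line. Then swing the steel hasp down over its staple until it lies flat on the panel, with the code still set, and leave the tape, pliers and padlock lying round the box where they are.

Things in the scene. Friction and masses are not known exactly. Their poses are not given: they have to be found in the camera images.
- key_box: Blue steel key box, fixed to the table, 140 (x) x 226 (y) x 107 mm high without its hood. Origin: centre of the underside; x points to its back, y to its left for one facing it, z up. Its front, turned half left from the robot, has a sloping panel with three wheels and, left of them, a steel hasp. A red index line runs across the panel beside the wheels: the digit facing straight out from the panel there reads.
- panel_foot (a point): Middle of the panel's lower edge, 70 mm in front of the box's origin and 30 mm up; axes as the box's. From here the flat panel rises 120 mm toward the back at 40 deg from level, so its outward normal leans 40 deg from vertical toward the box's -x. Wheel axles and the red line are 50 mm up the slope.
- hood_edge (a point): Middle of the front edge of the thin fixed blue hood (6 mm thick) over the wheels; axes as the box's. The hood runs 88 mm back from here and 70 mm to either side; underside 134 mm and top 140 mm above the table. It keeps an upright gripper off the wheels: reach in from the box's front, 25 to 45 deg from vertical. The hasp is not under it.
- wheel_left (a joint): Left of the three black thumbwheels for one facing the panel (left is the box's +y, by the hasp). Value in rad: d x 0.6283 when its digit d stands at the red line (range -0.6 to 6.28). It grows as the wheel's exposed face rolls up the slope. Turns stiffly (0.05 N m, some 1.6 N at the rim), has no click stops and stays where it is left.
- wheel_mid (a joint): Middle of the three black thumbwheels for one facing the panel (left is the box's +y, by the hasp). Value in rad: d x 0.6283 when its digit d stands at the red line (range -0.6 to 6.28). It grows as the wheel's exposed face rolls up the slope. Turns stiffly (0.05 N m, some 1.6 N at the rim), has no click stops and stays where it is left.
- wheel_right (a joint): Right of the three black thumbwheels for one facing the panel (left is the box's +y, by the hasp). Value in rad: d x 0.6283 when its digit d stands at the red line (range -0.6 to 6.28). It grows as the wheel's exposed face rolls up the slope. Turns stiffly (0.05 N m, some 1.6 N at the rim), has no click stops and stays where it is left.
- wheel_left_axle (a point): Centre of the left thumbwheel, on its axle along the box's y. 64 mm diameter, 20 mm wide, flat sides, white digits 0 to 9 round the rim, 1.6 mm ridges between them. The axle lies 6 mm beneath the panel face, so the rim is 26 mm proud at the red line. Wheels are 54 mm apart, 34 mm free between them. Pinch it by its flat sides or push at the ridges.
- wheel_mid_axle (a point): Centre of the middle thumbwheel, on its axle along the box's y. 64 mm diameter, 20 mm wide, flat sides, white digits 0 to 9 round the rim, 1.6 mm ridges between them. The axle lies 6 mm beneath the panel face, so the rim is 26 mm proud at the red line. Wheels are 54 mm apart, 34 mm free between them. Pinch it by its flat sides or push at the ridges.
- wheel_right_axle (a point): Centre of the right thumbwheel, on its axle along the box's y. 64 mm diameter, 20 mm wide, flat sides, white digits 0 to 9 round the rim, 1.6 mm ridges between them. The axle lies 6 mm beneath the panel face, so the rim is 26 mm proud at the red line. Wheels are 54 mm apart, 34 mm free between them. Pinch it by its flat sides or push at the ridges.
- hasp (a joint): Steel hasp strap, 26 mm wide, 3 mm thick, 64 mm long from hinge pin to rounded end. Value in rad: 0 closed, parallel to the panel, running from the pin straight down the slope, the staple through its slot; grows as its end lifts (range 0 to 1.7; about 1.57 stands square off the panel). Stays where it is left (0.045 N m, under 1 N at the end); pushed on its upper face it swings closed.
- hasp_pin (a point): Middle of the hasp's hinge pin, which runs along the box's y, 110 mm up the slope and 4 mm out from the panel face, 88 mm left of the box's middle. The fixed staple stands 30 mm from the pin down the slope, 17 mm long, 17 mm above the panel: press the strap nearer its end than that, 42 to 64 mm from the pin.
- hasp_end (a point): Point on the upper face of the hasp strap, 51 mm from the pin, 13 mm short of its rounded end; moves with the hasp.
- masking_tape: Roll of masking tape lying flat behind the box, 96 mm across, 24 mm high; origin at the centre of its underside. Bystander.
- blue_pliers: Blue-handled pliers lying in front of the box, 51 x 177 x 13 mm, long along its y; origin at the centre of its underside. Bystander.
- brass_padlock: Brass padlock lying behind the box, 42 x 72 x 18 mm; origin at the centre of its underside. Bystander.

How it is judged:
By the outcome, as a careful person would: the job done as asked, in the order asked, and still so for the second after the job is handed in, with the robot touching nothing.
It also fails if it takes over 67 s, if anything falls off the work surface, if the arm or the gripper's body presses on something with over 40 N, if the wrist force passes 120 N, or if a joint passes its speed limit or range.

## Working session

There is one attempt and no reset: what is moved stays moved. The work goes in short steps, Python scripts to look and compute and a tool call to move; the robot and the scene stay as the last step left them, time stands still between calls to the robot, and variables do not carry over. Pictures are saved under pics/ and viewed, and the job is handed in when it is done.

Besides the shell and the picture viewer there is one more tool, called after "Emit:" as name([rows], argument=value, ...), one row to a line, values as JSON. play_rows: Moves the arm, as the interface text tells. Its arguments: {"type":"object","properties":{"commands":{"type":"array"}},"required":["commands"]}

```bash
mkdir -p pics; ls
python3 - <<'E'
from plant import monitor, grab_frame, camera_params, ticket, manip
import cv2
print(monitor.state())
for n in ["scene","top","wrist"]:
    print(n,camera_params(n)); cv2.imwrite(f"pics/{n}0.png",grab_frame(n))
print([a for a in dir(manip) if a[0]!='_'])
E
```

```text
pics
{'time': 0.0, 'joint_pos': array([ 1.22801443e+00,  5.33296924e-02,  1.61432957e+00, -4.03950601e-05,
        1.47602099e+00, -1.18985056e-01]), 'joint_vel': array([ 0.00065739,  0.00050875,  0.00278726, -0.00086543, -0.00186723,
       -0.00070319]), 'joint_efforts': array([-3.46499975e-03, -3.93684018e+01, -3.70174885e+01, -2.84876332e-04,
        7.03864556e-03,  6.61520076e-06]), 'tool_pos': array([0.13849144, 0.6088012 , 0.23005863]), 'tool_rot': array([-2.19288492e-04,  1.11663068e-01,  9.93745576e-01, -1.02069948e-03]), 'contact_force': array([ 0.26961037, -0.13825198, -0.46842742]), 'ft_torque': array([-0.037623  ,  0.04058608,  0.04066464]), 'gripper_width': 0.9996439347407003}
scene {'fx': 369.6358831092584, 'fy': 369.6358831092584, 'cx': 247.51718916277292, 'cy': 189.112845177162, 'k1': -0.0005378846445707571, 'rvec': array([ 1.87161329, -0.87061997,  0.51740426]), 'tvec': array([-0.55762377,  0.22824811,  0.67005808])}
top {'fx': 346.92113102746345, 'fy': 346.92113102746345, 'cx': 253.29255384697507, 'cy': 194.0586950732348, 'k1': -0.10096074511356892, 'rvec': array([ 1.58023632, -2.56549561,  0.29707407]), 'tvec': array([-0.00646439,  0.62484283,  0.83411958])}
wrist {'fx': 309.58509957270604, 'fy': 309.58509957270604, 'cx': 259.146415070956, 'cy': 192.1873312278645, 'k1': 0.010558433348960344, 'tool_from_camera': array([[ 2.61957007e-05, -9.53231710e-01, -3.02240479e-01,
         7.74198380e-02],
       [ 9.99998991e-01,  4.54214476e-04, -1.34586859e-03,
         1.01607424e-03],
       [ 1.42020662e-03, -3.02240139e-01,  9.53230760e-01,
        -1.42183727e-01],
       [ 0.00000000e+00,  0.00000000e+00,  0.00000000e+00,
         1.00000000e+00]])}
['IKError', 'hold_point_z']
```

View pics/scene0.png

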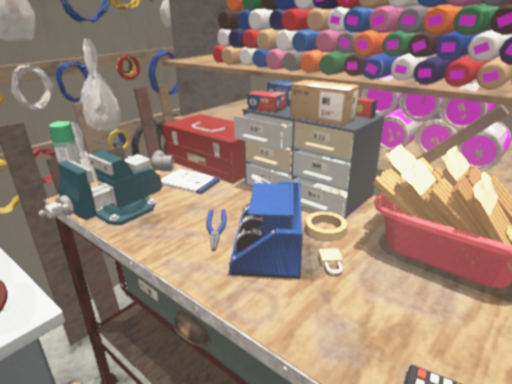

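View pics/top0.png

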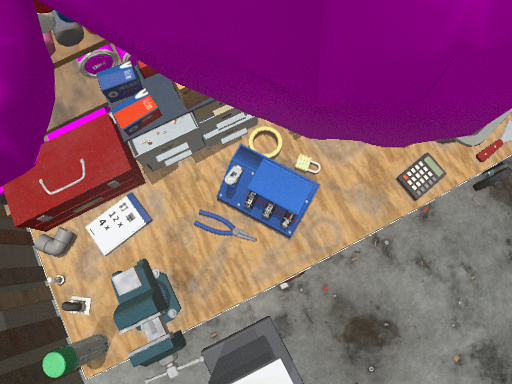

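View pics/wrist0.png

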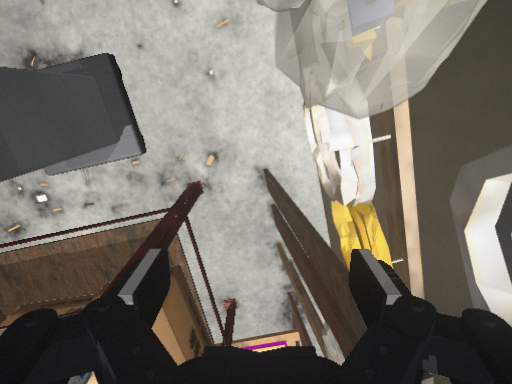

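Run:
```python
import cv2
a=cv2.imread("pics/top0.png")[125:265,190:345]; cv2.imwrite("pics/topz.png",cv2.resize(a,None,fx=5,fy=4.28*5/4.28*0.85,interpolation=cv2.INTER_CUBIC) if 0 else cv2.resize(a,None,fx=4,fy=4,interpolation=cv2.INTER_CUBIC))
a=cv2.imread("pics/scene0.png")[170:290,190:360]; cv2.imwrite("pics/scz.png",cv2.resize(a,None,fx=4,fy=4,interpolation=cv2.INTER_CUBIC))
```

```text
(no output)
```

View pics/topz.png

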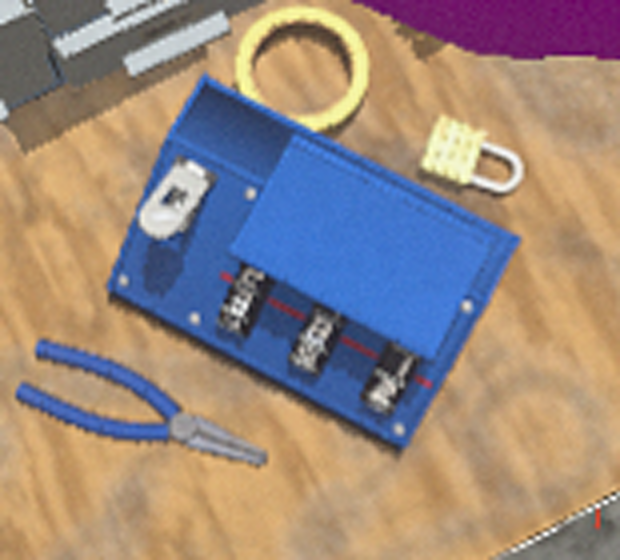

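View pics/scz.png

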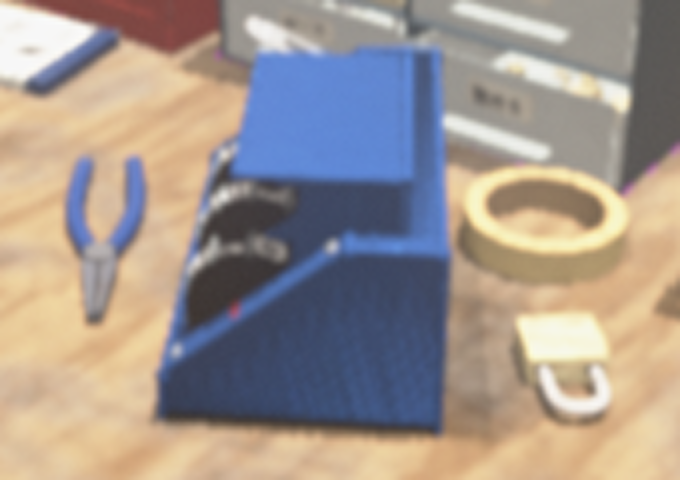

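```bash
cat > h.py <<'E'
import numpy as np, cv2
from scipy.spatial.transform import Rotation as R
from scipy.optimize import least_squares
from plant import monitor, grab_frame, camera_params, ticket, manip
def q2R(q): return R.from_quat([q[1],q[2],q[3],q[0]]).as_matrix()
def projc(pc,c):
    pc=np.atleast_2d(pc); s=pc[:,:2]/pc[:,2:]; r2=(s**2).sum(1,keepdims=True); s=s*(1+c['k1']*r2)
    return s*[c['fx'],c['fy']]+[c['cx'],c['cy']]
def proj(p,name,st=None):
    c=camera_params(name); p=np.atleast_2d(p)
    if name=='wrist':
        T=np.array(c['tool_from_camera']); Rt=q2R(st['tool_rot']); pt=(p-st['tool_pos'])@Rt
        return projc((pt-T[:3,3])@T[:3,:3],c)
    return projc(p@cv2.Rodrigues(c['rvec'])[0].T+c['tvec'],c)
def boxT(v): return R.from_euler('z',v[2]).as_matrix(), np.array([v[0],v[1],0])
def b2w(p,v): Rb,t=boxT(v); return np.atleast_2d(p)@Rb.T+t
s,c=np.sin(np.radians(40)),np.cos(np.radians(40))
U=np.array([c,0,s]); N=np.array([-s,0,c]); Y=np.array([0,1.,0]); F=np.array([-.07,0,.03])
def pan(u,n,y): return F+u*U+n*N+y*Y   # box coords
E
python3 - <<'E'
from h import *
P=np.array([[.07,.113,.107],[.07,-.113,.107],[-.07,.113,.03],[-.07,-.113,.03]])
px=np.array([[206,75],[520,238],[108,290],[403,447]])/4+[190,125]
Ps=np.array([[.07,-.113,0],[-.07,-.113,0],[.07,-.113,.107],[-.07,-.113,.03]])
ps=np.array([[440,432],[158,415],[447,250],[160,372]])/4+[190,170]
def f(v): return np.r_[(proj(b2w(P,v),'top')-px).ravel(),(proj(b2w(Ps,v),'scene')-ps).ravel()]
best=min((least_squares(f,[.1,.7,y]) for y in np.arange(-3,3.1,.8)),key=lambda r:r.cost)
print(best.x,best.fun.round(1))
g=lambda v:f(v)[:8]
b=least_squares(g,best.x);print(b.x,b.fun.round(1))
b=least_squares(lambda v:f(v)[8:],best.x);print(b.x,b.fun.round(1))
v=best.x; print('wheels',b2w([pan(.05,-.006,y) for y in (.054,0,-.054)],v)); print(b2w(pan(.11,.004,.088),v))
# hood edge
for q in ([231,248],[293,137],[430,358],[495,245]):
    q=np.array(q)/4+[190,125]
    r=least_squares(lambda p: proj(b2w([p[0],p[1],.14],v),'top')[0]-q,[0,0]).x; print(r)
E
```

```text
[ 0.54898608 -0.32231164 -0.95856637] [-0.5  0.1 -0.7 -0.8  0.2 -0.8  0.3 -1.  -0.9  0.4  0.4  1.2 -0.3  0.7
 -0.7  0. ]
[ 0.54728278 -0.32196504 -0.96503219] [-0.1  0.5 -0.5  0.2  0.3 -0.5  0.2 -0.2]
[ 0.55083404 -0.32194793 -0.95983512] [-0.6 -0.2  0.9  0.6 -0.   0.2 -0.2 -0.5]
wheels [[ 0.5771779  -0.26849393  0.05754311]
 [ 0.532986   -0.2995274   0.05754311]
 [ 0.4887941  -0.33056086  0.05754311]]
[[ 0.62772283 -0.28130837  0.10377081]]
[-0.03054512  0.03830939]
[0.04966202 0.03816756]
[-0.03391899 -0.09804107]
[ 0.04696381 -0.10197281]
```

```bash
cat >> h.py <<'E'
V0=np.array([.5485,-.322,-.961])
def ray(px,name,st=None):
    c=camera_params(name); d=(np.array(px)-[c['cx'],c['cy']])/[c['fx'],c['fy']]
    s_=d.copy()
    for _ in range(20): s_=d/(1+c['k1']*(s_@s_))
    dc=np.array([s_[0],s_[1],1])
    if name=='wrist':
        T=np.array(c['tool_from_camera']);Rt=q2R(st['tool_rot']); return st['tool_pos']+Rt@T[:3,3], Rt@T[:3,:3]@dc
    Rc=cv2.Rodrigues(c['rvec'])[0]; return -Rc.T@c['tvec'], Rc.T@dc
def onpanel(px,name,v,n=0,st=None):
    o,d=ray(px,name,st); Rb,t=boxT(v); o=(o-t)@Rb; d=d@Rb
    k=(n-(o-F)@N)/(d@N); p=o+k*d-F; return p@U,p[1]
def toolgoal(pos,a,v,flip=False):
    """world pose: pos world, lean a deg, camera on the downslope side"""
    a=np.radians(a); z=np.array([np.sin(a),0,-np.cos(a)]); y=Y*(-1 if flip else 1); x=np.cross(y,z)
    Rb,_=boxT(v); return np.array(pos),Rb@np.column_stack([x,y,z])
def rel(pos,Rg,st):
    Rt=q2R(st['tool_rot']); return np.round(100*Rt.T@(pos-st['tool_pos']),2), np.round(R.from_matrix(Rt.T@Rg).as_rotvec(),4)
E
python3 - <<'E'
from h import *
for q,n in (([222,276],0),([430,383],0),([242,297],.02),([316,337],.02),([392,377],.02),([250,193],0),([468,306],0),([196,318],0),([122,280],0),([399,429],0)):
    print(q,np.round(onpanel(np.array(q)/4+[190,125],'top',V0,n),4))
st=monitor.state()
ax=b2w(pan(.05,-.006,-.031),V0)[0]; print(ax)
Rb,_=boxT(V0)
p,Rg=toolgoal(ax+Rb@N*.13,40,V0); print(p); print(rel(p,Rg,st)); print(rel(p+[0,0,.08],Rg,st)); print(q2R(st['tool_rot']))
E
```

```text
[222, 276] [0.0488 0.0447]
[430, 383] [ 0.0505 -0.1083]
[242, 297] [0.0531 0.0245]
[316, 337] [ 0.0525 -0.0296]
[392, 377] [ 0.0525 -0.0844]
[250, 193] [0.112 0.05 ]
[468, 306] [ 0.1121 -0.1056]
[196, 318] [0.0109 0.0493]
[122, 280] [0.01   0.1062]
[399, 429] [ 0.0087 -0.1053]
[ 0.50714271 -0.3169306   0.05754311]
[ 0.45928649 -0.24842911  0.15712889]
(array([-50.3 , -76.47,   7.43]), array([ 0.2557, -0.6653,  0.707 ]))
(array([-50.3 , -76.49,  -0.57]), array([ 0.2557, -0.6653,  0.707 ]))
[[-9.75070633e-01  2.21894034e-01 -5.45997520e-04]
 [ 2.21894609e-01  9.75069553e-01 -1.46628524e-03]
 [ 2.07025609e-04 -1.55088559e-03 -9.99998776e-01]]
```

Emit:
play_rows([
  {"dx":-46,"dy":-31,"dz":-2,"rx":0,"ry":0,"rz":0.7,"claw":0.4},
  {"dx":-46,"dy":-31,"dz":-2,"rx":0,"ry":0,"rz":0.7,"claw":0.4},
  {"dx":-46,"dy":-31,"dz":-2,"rx":0,"ry":0,"rz":0.7,"claw":0.4},
  {"dx":-46,"dy":-31,"dz":-2,"rx":0,"ry":0,"rz":0.7,"claw":0.4},
  {"dx":-46,"dy":-31,"dz":-2,"rx":0,"ry":0,"rz":0.7,"claw":0.4},
])

```text
time: 0.65
tool_pos: [0.3104, 0.4255, 0.2398]
tool_rot: [0.0, 0.448, 0.894, -0.001]
contact_force: [1.1, 0.3, -0.4]
gripper_width: 0.603
```

```bash
cat > g.py <<'E'
from h import *
import sys
# usage g.py y n a [u]
y,n,a=map(float,sys.argv[1:4]); 
st=monitor.state(); Rb,_=boxT(V0); ax=b2w(pan(.05,-.006,y),V0)[0]
p,Rg=toolgoal(ax+Rb@N*n,a,V0); print(st['time'],st['tool_pos'],st['gripper_width'],rel(p,Rg,st))
E
python3 g.py -.03 .13 40;python3 -c "
from h import *
st=monitor.state();print(rel(np.array([.52,.15,.25]),np.eye(3),st)[0])"
```

```text
0.65 [0.31040035 0.42546799 0.23981805] 0.6031729194958034 (array([-62.87, -28.35,   8.37]), array([ 0.01  , -0.697 ,  0.0319]))
[-34.61   0.27  -0.98]
```

Emit:
play_rows([
  {"dx":-40,"dy":-6,"dz":0,"rx":0,"ry":0,"rz":0,"claw":0.4},
  {"dx":-40,"dy":-6,"dz":0,"rx":0,"ry":-0.15,"rz":0,"claw":0.4},
  {"dx":-40,"dy":-6,"dz":0,"rx":0,"ry":-0.3,"rz":0,"claw":0.4},
  {"dx":-40,"dy":-6,"dz":0,"rx":0,"ry":-0.45,"rz":0,"claw":0.4},
  {"dx":-40,"dy":-6,"dz":0,"rx":0,"ry":-0.6,"rz":0,"claw":0.4},
])

```text
time: 1.15
tool_pos: [0.4291, 0.2055, 0.2412]
tool_rot: [0.267, 0.427, 0.853, -0.134]
contact_force: [-0.0, -0.8, -0.9]
gripper_width: 0.597
```

```bash
python3 g.py -.03 .15 40
```

```text
1.15 [0.42910736 0.20550935 0.24123471] 0.5973340048372106 (array([-26.35, -24.66,  26.67]), array([ 0.0201, -0.0912,  0.0264]))
```

Emit:
play_rows([
  {"dx":-26.4,"dy":-24.7,"dz":24,"rx":0.02,"ry":-0.09,"rz":0.026,"claw":0.4},
  {"dx":-26.4,"dy":-24.7,"dz":26.7,"rx":0.02,"ry":-0.09,"rz":0.026,"claw":0.4},
  {"dx":-26.4,"dy":-24.7,"dz":26.7,"rx":0.02,"ry":-0.09,"rz":0.026,"claw":0.4},
  {"dx":-26.4,"dy":-24.7,"dz":26.7,"rx":0.02,"ry":-0.09,"rz":0.026,"claw":0.4},
  {"dx":-26.4,"dy":-24.7,"dz":26.7,"rx":0.02,"ry":-0.09,"rz":0.026,"claw":0.4},
])

```text
time: 1.65
tool_pos: [0.4409, -0.0413, 0.2033]
tool_rot: [0.303, 0.434, 0.834, -0.158]
contact_force: [1.2, -0.5, -0.6]
gripper_width: 0.601
```

```bash
python3 g.py -.03 .15 40
```

```text
1.65 [ 0.44087347 -0.04134848  0.20331324] 0.6009112532928839 (array([-10.84, -10.28,  13.11]), array([ 0.0013, -0.0008,  0.0011]))
```

Emit:
play_rows([
  {"dx":-10.8,"dy":-10.3,"dz":13.1,"rx":0,"ry":0,"rz":0,"claw":0.4},
  {"dx":-10.8,"dy":-10.3,"dz":13.1,"rx":0,"ry":0,"rz":0,"claw":0.4},
  {"dx":-10.8,"dy":-10.3,"dz":13.1,"rx":0,"ry":0,"rz":0,"claw":0.4},
  {"dx":-10.8,"dy":-10.3,"dz":13.1,"rx":0,"ry":0,"rz":0,"claw":0.4},
  {"dx":-10.8,"dy":-10.3,"dz":13.1,"rx":0,"ry":0,"rz":0,"claw":0.4},
])

```text
time: 2.15
tool_pos: [0.4496, -0.2429, 0.1711]
tool_rot: [0.301, 0.438, 0.832, -0.16]
contact_force: [-0.9, 0.6, -0.4]
gripper_width: 0.602
```

```bash
cat > snap.py <<'E'
from h import *
import sys,pickle
st=monitor.state(); im=grab_frame('wrist'); n=sys.argv[1]
cv2.imwrite(f'pics/{n}.png',im); pickle.dump(st,open(f'pics/{n}.pkl','wb'))
cv2.imwrite(f'pics/{n}_z.png',cv2.resize(im,None,fx=1.5,fy=1.5,interpolation=cv2.INTER_CUBIC))
print(st['time'],st['tool_pos'],st['gripper_width'])
E
python3 g.py -.03 .15 40; python3 snap.py w1
```

```text
2.15 [ 0.44957642 -0.24293357  0.17110693] 0.6017589863051916 (array([ 0.13,  0.58, -0.29]), array([-0.007 , -0.0023, -0.0062]))
2.15 [ 0.44957642 -0.24293357  0.17110693] 0.6017589863051916
```

View pics/w1_z.png

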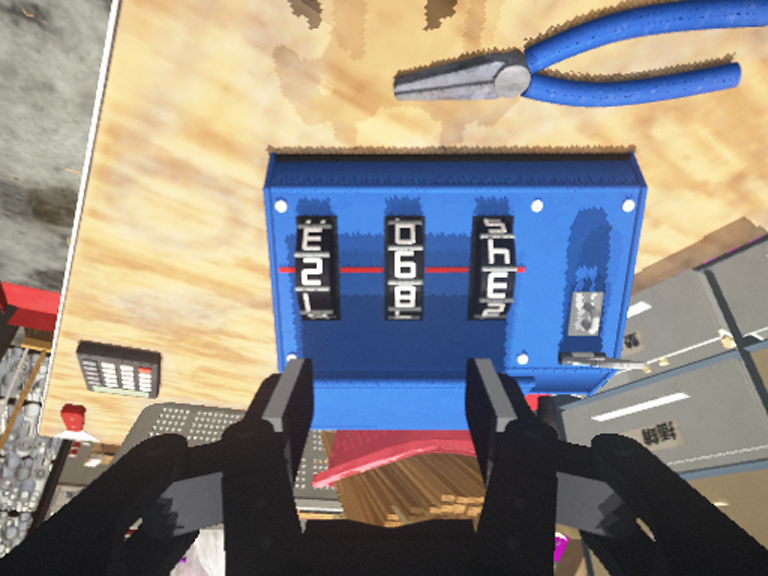

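Run:
```python
import cv2
a=cv2.imread("pics/w1.png")[125:230,180:360]; cv2.imwrite("pics/w1c.png",cv2.resize(cv2.rotate(a,cv2.ROTATE_180),None,fx=4.4,fy=4.4,interpolation=cv2.INTER_CUBIC))
```

```text
(no output)
```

View pics/w1c.png

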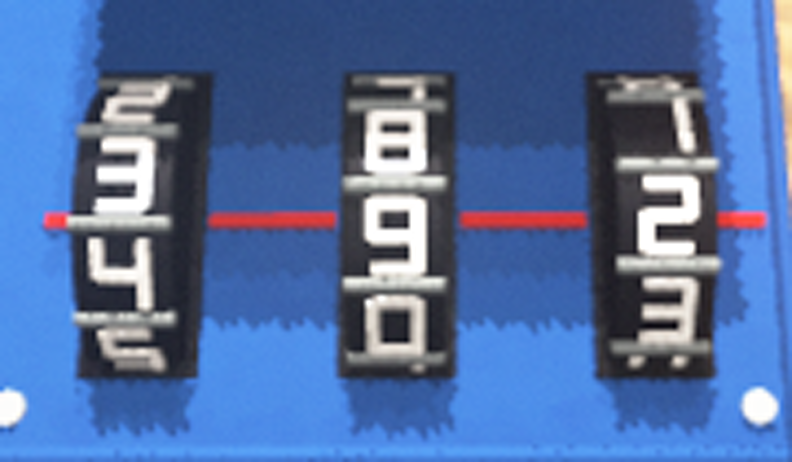

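Run:
```python
import cv2,numpy as np
im=cv2.imread("pics/w1.png")
a=im[90:140,170:245]; b=im[90:140,360:435]
z=lambda q:cv2.resize(q,None,fx=5,fy=5,interpolation=cv2.INTER_CUBIC)
c=im[220:260,180:255]; d=im[180:260,360:435]
cv2.imwrite("pics/w1d.png",np.hstack([z(a),z(b)])); 
cv2.imwrite("pics/w1e.png",cv2.resize(im[180:260,340:440],None,fx=7,fy=7,interpolation=cv2.INTER_CUBIC))
```

```text
(no output)
```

View pics/w1d.png

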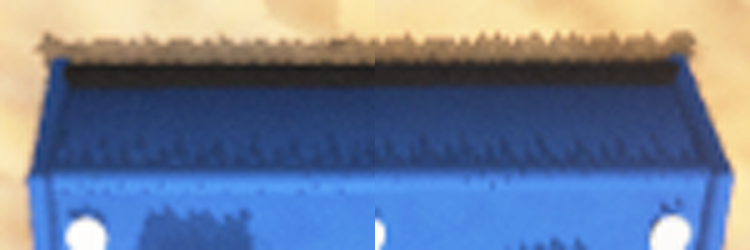

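View pics/w1e.png

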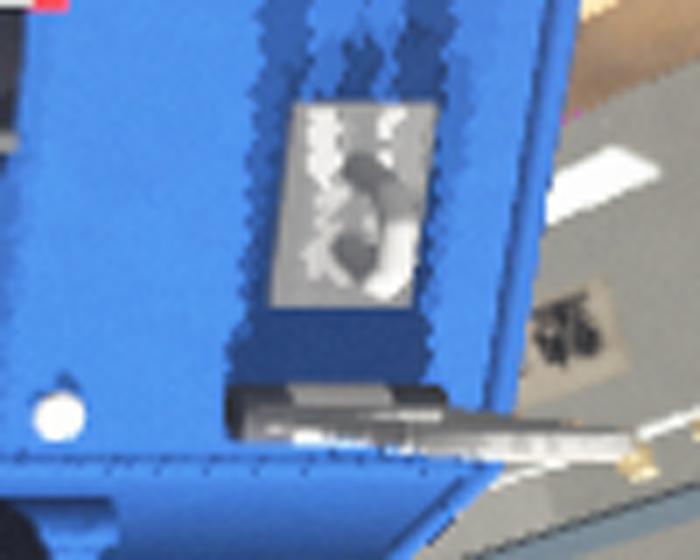

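```bash
cat >> h.py <<'E'
def phi_of(px,y,v,st,rad=.0325):
    """rim angle from N toward +U at wheel y for wrist pixel"""
    o,d=ray(px,'wrist',st); Rb,t=boxT(v); o=(o-t)@Rb; d=d@Rb
    C=pan(.05,-.006,y); a2=np.array([(o-C)@U,(o-C)@N]); b2=np.array([d@U,d@N])
    A=b2@b2;B=a2@b2;D=B*B-A*(a2@a2-rad**2)
    if D<0: return None
    k=(-B-np.sqrt(D))/A; q=a2+k*b2; return np.degrees(np.arctan2(q[0],q[1])), (o+k*d)[1]
E
python3 - <<'E'
from h import *
import pickle
st=pickle.load(open('pics/w1.pkl','rb'))
P=np.array([[-.07,-.113,.03],[-.07,.113,.03],[-.07,-.113,0],[-.07,.113,0],pan(.12,0,.113)]); px=np.array([[176,124.4],[431.4,124],[180,102],[423,101.4],[412.1,246.4]])
print((proj(b2w(P,V0),'wrist',st)-px).round(1))
r=least_squares(lambda v:(proj(b2w(P,v),'wrist',st)-px).ravel(),V0); print(r.x,r.fun.round(1))
V=r.x
for v in (V0,V):
    for q in ([45,220],[766,220]): print(onpanel(np.array([360,230])-np.array(q)/4.4,'wrist',v,0,st))
    for y,ps in ((.024,[(127,130),(118,222),(125,318)]),(-.03,[(396,103),(396,183),(396,284),(396,357)]),(-.084,[(655,97),(667,163),(667,264),(660,347)])):
        print([np.round(phi_of(np.array([360,230])-np.array(q)/4.4,y,v,st),3) for q in ps])
E
```

```text
[[-2.2  1.3]
 [-5.5  0.4]
 [-1.5  0.8]
 [-6.1 -0.1]
 [-4.9 -0.9]]
[ 0.55058014 -0.31883655 -0.96288678] [ 1.4  0.  -0.7 -0.6  1.9 -0.5 -1.7 -1.1 -0.9 -1.4]
(np.float64(0.05121730377465366), np.float64(0.04959606688512021))
(np.float64(0.050713165145800224), np.float64(-0.10596283432367967))
[array([24.586,  0.028]), array([-11.225,   0.028]), array([-4.6309e+01,  2.7000e-02])]
[array([ 4.0049e+01, -2.6000e-02]), array([ 2.299, -0.027]), array([-3.3351e+01, -2.7000e-02]), array([-6.6848e+01, -2.6000e-02])]
[array([44.323, -0.08 ]), array([ 9.622, -0.081]), array([-26.447,  -0.08 ]), array([-61.359,  -0.08 ])]
(np.float64(0.051993436968979116), np.float64(0.045774640312669854))
(np.float64(0.05166372109755612), np.float64(-0.10927404219623589))
[array([2.6309e+01, 2.4000e-02]), array([-9.856,  0.024]), array([-4.4497e+01,  2.3000e-02])]
[array([ 4.2735e+01, -3.0000e-02]), array([ 3.796, -0.03 ]), array([-3.1689e+01, -3.0000e-02]), array([-6.3881e+01, -3.0000e-02])]
[array([47.722, -0.084]), array([11.291, -0.084]), array([-24.77 ,  -0.083]), array([-58.604,  -0.083])]
```

```bash
cat >> h.py <<'E'
V0=np.array([.5505,-.319,-.9625])
E
cat > g.py <<'E'
from h import *
import sys
# usage: g.py y d a   TCP at d (m) out from axle along leaned tool axis
y,d,a=map(float,sys.argv[1:4])
st=monitor.state(); Rb,_=boxT(V0); ax=b2w(pan(.05,-.006,y),V0)[0]
p,Rg=toolgoal(ax,a,V0); p=p-Rg[:,2]*d
Rt=Rb.T@q2R(st['tool_rot']); rel_ax=(q2R(st['tool_rot']).T@(ax-st['tool_pos']))*1000
print('t',st['time'],'w',round(st['gripper_width'],3),'lean',np.degrees(np.arctan2(Rt[0,2],-Rt[2,2])).round(2),'axle in tool mm',rel_ax.round(1),'F',st['contact_force'].round(1)); print(*rel(p,Rg,st))
E
python3 g.py .024 .07 62
```

```text
t 2.2 w 0.602 lean 39.84 axle in tool mm [  0.9  61.7 147.2] F [-0.4  0.3  0. ]
[2.73 6.14 8.23] [-0.0039 -0.3867 -0.0025]
```

Emit:
play_rows([
  {"dx":1.4,"dy":3.1,"dz":4,"rx":0,"ry":-0.13,"rz":0,"claw":0.5},
  {"dx":2.7,"dy":6.1,"dz":7,"rx":0,"ry":-0.26,"rz":0,"claw":0.5},
  {"dx":2.7,"dy":6.1,"dz":8.2,"rx":0,"ry":-0.385,"rz":0,"claw":0.5},
  {"dx":2.7,"dy":6.1,"dz":8.2,"rx":0,"ry":-0.385,"rz":0,"claw":0.5},
  {"dx":2.7,"dy":6.1,"dz":8.2,"rx":0,"ry":-0.385,"rz":0,"claw":0.5},
])

```text
time: 2.7
tool_pos: [0.4749, -0.2435, 0.1487]
tool_rot: [0.428, 0.398, 0.786, -0.204]
contact_force: [0.4, -0.1, 0.5]
gripper_width: 0.503
```

```bash
python3 g.py .024 .016 62; python3 snap.py w2
```

```text
t 2.7 w 0.503 lean 56.55 axle in tool mm [ 33.3  38.4 116.3] F [ 0.4 -0.1  0.5]
[ 3.48  3.9  10.04] [ 0.0401 -0.0951  0.0016]
2.7 [ 0.47491109 -0.24354467  0.14865442] 0.5026430755231915
```

View pics/w2_z.png

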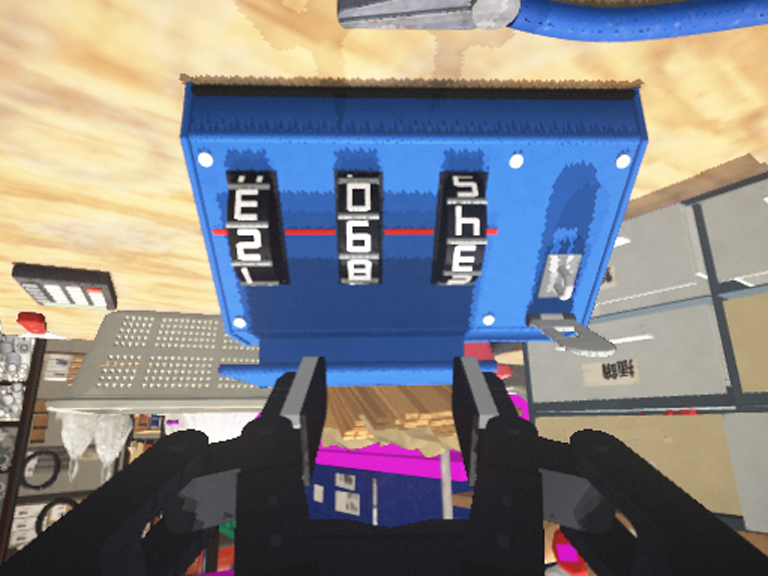

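```bash
python3 g.py .024 .06 60; python3 -c "
from h import *
print(monitor.state()['joint_pos'])"
```

```text
t 2.75 w 0.499 lean 56.72 axle in tool mm [ 35.6  38.5 116.9] F [-0.2 -0.7 -0. ]
[3.91 4.09 5.71] [ 0.0398 -0.0572  0.0008]
[-0.39651206 -0.50402064  2.44046965 -1.02375307  0.50653696 -0.28104788]
```

```bash
cat > kin.py <<'E'
from h import *
import pickle
Rz=lambda t:R.from_euler('z',t).as_matrix(); Ry=lambda t:R.from_euler('y',t).as_matrix()
def fk(q,k):
    r0,z0,L1,e,L2,L3=k
    A=Rz(q[0]); 
    B=A@Ry(q[1]); C=B@Ry(q[2]-np.pi/2)  # forearm frame: x along forearm
    p=A@[r0,0,z0]+B@[0,0,L1]+C@[L2,0,e]
    C2=C@R.from_euler('x',q[3]).as_matrix(); D=C2@Ry(q[4]); # x along tool
    E=D@R.from_euler('x',q[5]).as_matrix()
    return p+D@[L3,0,0], E
E
python3 - <<'E'
from kin import *
q0=np.array([1.22801443e+00,5.33296924e-02,1.61432957e+00,-4.04e-05,1.47602,-.118985]); p0=np.array([.13849144,.6088012,.23005863]);r0=[-2.19288492e-04,1.11663068e-01,9.93745576e-01,-1.02069948e-03]
S=[(q0,p0,r0)]
for n in('w1','w2'):
    st=pickle.load(open(f'pics/{n}.pkl','rb'));S.append((st['joint_pos'],st['tool_pos'],st['tool_rot']))
def f(k): return np.concatenate([fk(q,k)[0]-p for q,p,_ in S])
b=least_squares(f,[0,.3,.4,0,.4,.2]); print(b.x,b.fun*1000)
for s1 in(1,-1):
  pass
for q,p,r in S:
    print(q.round(3)); print(np.round(fk(q,b.x)[1][:,0],3),q2R(r)[:,2].round(3)); print((fk(q,b.x)[1].T@q2R(r)).round(3))
E
```

```text
[0.30288959 0.00064906 0.26945036 0.06559698 0.29850797 0.07825738] [ 70.08088836 -24.36146715  -2.17916996  -6.38083084 -10.72742731
   3.52281887   3.64835729   8.2400492   -1.34365049]
[ 1.228  0.053  1.614 -0.     1.476 -0.119]
[-0.001 -0.002 -1.   ] [-0.001 -0.002 -1.   ]
[[-0.  0.  1.]
 [ 1.  0.  0.]
 [-0.  1. -0.]]
[-0.473 -0.557  2.327 -0.446  0.791 -0.852]
[ 0.361 -0.529 -0.767] [ 0.361 -0.529 -0.767]
[[-0. -0.  1.]
 [ 1.  0. -0.]
 [-0.  1.  0.]]
[-0.396 -0.501  2.441 -1.024  0.505 -0.281]
[ 0.509 -0.661 -0.551] [ 0.509 -0.661 -0.551]
[[-0. -0.  1.]
 [ 1. -0. -0.]
 [ 0.  1.  0.]]
```

```bash
cat > kin.py <<'E'
from h import *
import pickle
Rz=lambda t:R.from_euler('z',t).as_matrix(); Ry=lambda t:R.from_euler('y',t).as_matrix()
def fk(q,k):
    r0,z0,L1,e,L2,L3,yo=k
    A=Rz(q[0]); 
    B=A@Ry(q[1]); C=B@Ry(q[2]-np.pi/2)  # forearm frame: x along forearm
    p=A@[r0,yo,z0]+B@[0,0,L1]+C@[L2,0,e]
    C2=C@R.from_euler('x',q[3]).as_matrix(); D=C2@Ry(q[4]); # x along tool
    E=D@R.from_euler('x',q[5]).as_matrix()
    return p+D@[L3,0,0], E@np.array([[0,0,1],[1,0,0],[0,1,0.]])
E
python3 - <<'E'
from kin import *
q0=np.array([1.22801443e+00,5.33296924e-02,1.61432957e+00,-4.04e-05,1.47602,-.118985]); p0=np.array([.13849144,.6088012,.23005863]);r0=[-2.19288492e-04,1.11663068e-01,9.93745576e-01,-1.02069948e-03]
S=[(q0,p0,r0)]
for n in('w1','w2'):
    st=pickle.load(open(f'pics/{n}.pkl','rb'));S.append((st['joint_pos'],st['tool_pos'],st['tool_rot']))
st=monitor.state();S.append((st['joint_pos'],st['tool_pos'],st['tool_rot']))
def f(k): return np.concatenate([fk(q,k)[0]-p for q,p,_ in S])
b=least_squares(f,[0,.3,.4,0,.4,.2,.07]); print(b.x,b.fun*1000)
E
```

```text
[-3.80788913e-07  2.38000226e-01  4.26399593e-01 -9.56998129e-02
  6.09900117e-01  2.79500013e-01  7.42000041e-02] [-2.71542760e-07  6.73183265e-06 -1.79298570e-05 -6.27726771e-06
  3.20874244e-06  3.07945115e-05 -1.72896086e-07 -1.45665149e-06
 -5.83874005e-06  4.22460178e-07 -1.71851816e-06 -4.54327675e-06]
```

```bash
cat >> kin.py <<'E'
K=[0,.238,.4264,-.0957,.6099,.2795,.0742]
LO=np.array([-3.01,-1.01,.06,-1.02,.09,-3.14]);HI=np.array([3.01,2.22,2.58,4.17,2.62,3.14])
def ik(p,Rg,q0):
    f=lambda q:np.r_[(fk(q,K)[0]-p)*5, (R.from_matrix(fk(q,K)[1].T@Rg).as_rotvec())]
    r=least_squares(f,q0); return r.x,np.abs(r.fun).max()
E
cat > sweep.py <<'E'
from kin import *
st=monitor.state(); Rb,_=boxT(V0)
for y in (.024,-.03,-.084):
    q=st['joint_pos']
    for a in (55,50,45,40,35,30,25,20):
        ax=b2w(pan(.05,-.006,y),V0)[0]; p,Rg=toolgoal(ax,a,V0); p=p-Rg[:,2]*.016
        q,e=ik(p,Rg,q); print(y,a,q.round(2),e.round(4),'OK' if (q>LO).all() and (q<HI).all() else 'X')
E
python3 sweep.py
```

```text
0.024 55 [-0.37 -0.04  2.24 -1.44  0.48  0.21] 0.0 X
0.024 50 [-0.39 -0.06  2.22 -1.16  0.47 -0.07] 0.0 X
0.024 45 [-0.42 -0.07  2.18 -0.9   0.49 -0.33] 0.0 OK
0.024 40 [-0.44 -0.07  2.15 -0.68  0.54 -0.55] 0.0 OK
0.024 35 [-0.46 -0.06  2.1  -0.51  0.61 -0.72] 0.0 OK
0.024 30 [-0.48 -0.04  2.06 -0.38  0.68 -0.85] 0.0 OK
0.024 25 [-0.5  -0.01  2.01 -0.27  0.77 -0.95] 0.0 OK
0.024 20 [-0.52  0.02  1.96 -0.19  0.86 -1.02] 0.0 OK
-0.03 55 [-0.49 -0.14  2.33 -1.46  0.38  0.17] 0.0 X
-0.03 50 [-0.51 -0.15  2.3  -1.11  0.38 -0.18] 0.0 X
-0.03 45 [-0.53 -0.16  2.26 -0.81  0.42 -0.49] 0.0 OK
-0.03 40 [-0.55 -0.15  2.22 -0.58  0.49 -0.72] 0.0 OK
-0.03 35 [-0.57 -0.14  2.18 -0.42  0.57 -0.88] 0.0 OK
-0.03 30 [-0.58 -0.11  2.13 -0.31  0.66 -0.99] 0.0 OK
-0.03 25 [-0.6  -0.08  2.08 -0.22  0.75 -1.08] 0.0 OK
-0.03 20 [-0.62 -0.05  2.02 -0.16  0.84 -1.14] 0.0 OK
-0.084 55 [-0.63 -0.23  2.4  -1.46  0.27  0.08] 0.0 X
-0.084 50 [-0.64 -0.24  2.37 -0.99  0.29 -0.39] 0.0 OK
-0.084 45 [-0.66 -0.24  2.33 -0.65  0.36 -0.73] 0.0 OK
-0.084 40 [-0.67 -0.23  2.29 -0.44  0.45 -0.94] 0.0 OK
-0.084 35 [-0.68 -0.21  2.24 -0.31  0.54 -1.07] 0.0 OK
-0.084 30 [-0.7  -0.18  2.19 -0.22  0.64 -1.16] 0.0 OK
-0.084 25 [-0.71 -0.15  2.13 -0.16  0.74 -1.22] 0.0 OK
-0.084 20 [-0.72 -0.11  2.08 -0.11  0.83 -1.27] 0.0 OK
```

```bash
python3 g.py .024 .06 44
```

```text
t 2.75 w 0.499 lean 56.72 axle in tool mm [ 35.6  38.5 116.9] F [-0.2 -0.7 -0. ]
[2.24 4.08 5.84] [0.0394 0.222  0.0063]
```

Emit:
play_rows([
  {"dx":0.4,"dy":1,"dz":0.5,"rx":0.01,"ry":0.1,"rz":0,"claw":0.5},
  {"dx":1.2,"dy":2,"dz":2,"rx":0.04,"ry":0.222,"rz":0.006,"claw":0.5},
  {"dx":2.2,"dy":4.1,"dz":4,"rx":0.04,"ry":0.222,"rz":0.006,"claw":0.5},
  {"dx":2.2,"dy":4.1,"dz":5.8,"rx":0.04,"ry":0.222,"rz":0.006,"claw":0.5},
  {"dx":2.2,"dy":4.1,"dz":5.8,"rx":0.04,"ry":0.222,"rz":0.006,"claw":0.5},
])

```text
time: 3.25
tool_pos: [0.5313, -0.2469, 0.0999]
tool_rot: [0.331, 0.428, 0.823, -0.173]
contact_force: [-1.1, -0.7, 0.3]
gripper_width: 0.504
```

```bash
python3 g.py .024 .016 44; python3 snap.py w3
```

```text
t 3.25 w 0.504 lean 43.86 axle in tool mm [-1.2 -1.5 59.8] F [-1.1 -0.7  0.3]
[-0.11 -0.15  4.38] [-0.0003 -0.0024  0.0025]
3.25 [ 0.53132393 -0.24687456  0.09985189] 0.5036792601889611
```

View pics/w3_z.png

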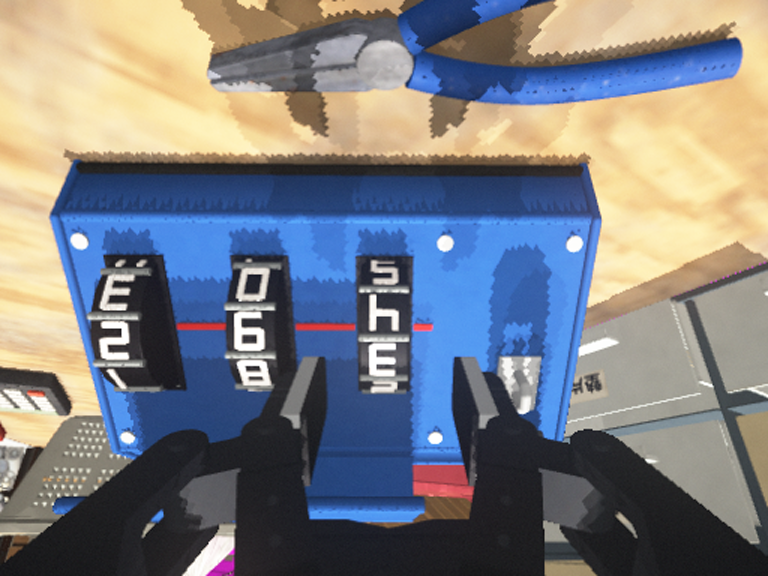

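Run:
```python
import cv2
im=cv2.imread("pics/w3.png")
cv2.imwrite("pics/w3a.png",cv2.resize(im[160:270,50:200],None,fx=5,fy=5,interpolation=cv2.INTER_CUBIC))
cv2.imwrite("pics/w3b.png",cv2.resize(im[160:270,200:350],None,fx=5,fy=5,interpolation=cv2.INTER_CUBIC))
cv2.imwrite("pics/w3c.png",cv2.resize(im[95:155,25:410],None,fx=2,fy=6,interpolation=cv2.INTER_CUBIC))
```

```text
(no output)
```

View pics/w3a.png

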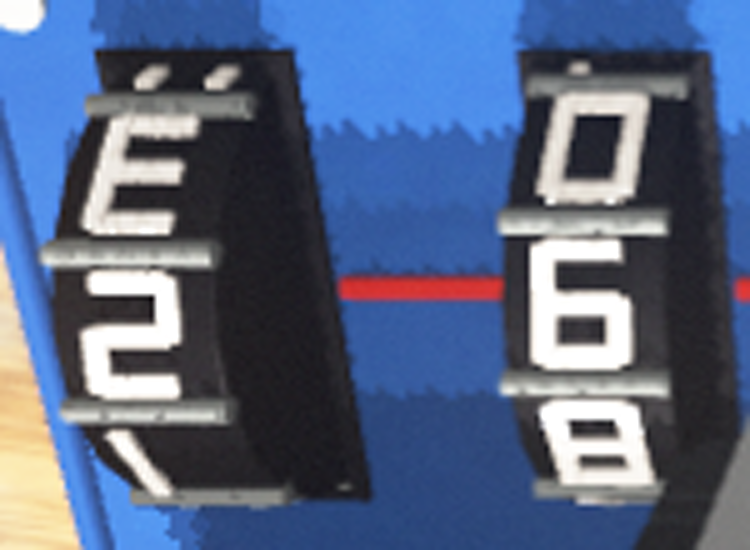

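View pics/w3b.png

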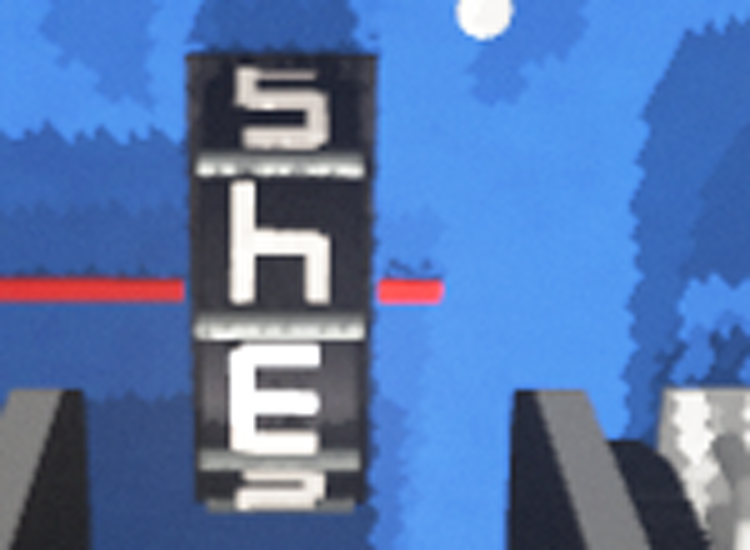

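View pics/w3c.png

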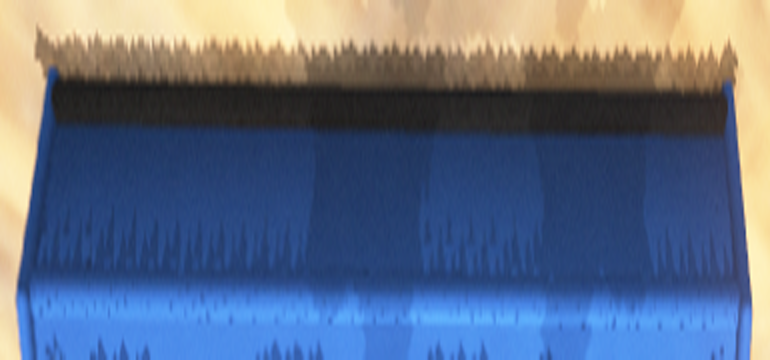

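```bash
cat > fit.py <<'E'
from h import *
import pickle
s1=pickle.load(open('pics/w1.pkl','rb'));s3=pickle.load(open('pics/w3.pkl','rb'))
W=[.024,-.03,-.084]
A=lambda l,o:[(w,k,(np.array(o)+np.array([x,y])/5)) for w,k,x,y in l]
r3=A([(0,4.5,280,166),(0,3.5,280,328),(0,2.5,280,462)],[200,160])+A([(1,10.5,608,86),(1,9.5,583,222),(1,8.5,585,384),(1,7.5,600,488),(2,3.5,172,105),(2,2.5,130,255),(2,1.5,148,411),(2,.5,212,494)],[50,160])
r1=[(w,k,np.array([360,230])-np.array(q)/4.4) for w,k,q in [(0,2.5,(127,130)),(0,3.5,(118,222)),(0,4.5,(125,318)),(1,7.5,(396,103)),(1,8.5,(396,183)),(1,9.5,(396,284)),(1,10.5,(396,357)),(2,.5,(655,97)),(2,1.5,(667,163)),(2,2.5,(667,264)),(2,3.5,(660,347))]]
C=np.array([[-.07,-.113,.03],[-.07,.113,.03],[-.07,-.113,0],[-.07,.113,0]])
c3=np.array([[34,142.8],[399,142.8],[50,107],[392.5,108.7]]);c1=np.array([[176,124.4],[431.4,124],[180,102],[423,101.4]])
def f(p,full=False):
    v=p[:3];rad=p[6]; out=[]
    for st,rr,cc,red in ((s1,r1,c1,[(349.8,180),(185.9,180)]),(s3,r3,c3,[(134,217.8),(218,218.2),(288.6,218.2)])):
        for w,k,q in rr:
            ph=np.radians(p[3+w]*36-k*36)
            P=pan(.05,-.006,W[w]+p[7])+rad*(np.sin(ph)*U+np.cos(ph)*N)
            out.append(proj(b2w(P,v),'wrist',st)[0]-q)
        out+= list(proj(b2w(C,v),'wrist',st)-cc)
        for q in red: out.append([0,200*0+ (onpanel(q,'wrist',v,0,st)[0]-.05)*1500])
    return np.array(out).ravel()
r=least_squares(f,[*V0,3.2,8.6,1.8,.0325,0],loss='soft_l1'); print(r.x.round(4)); print(f(r.x).reshape(-1,2).round(1).tolist())
E
python3 fit.py
```

```text
[ 5.5080e-01 -3.1970e-01 -9.6190e-01  3.1951e+00  8.5675e+00  1.7623e+00
  3.2200e-02  4.0000e-04]
[[-0.1, -0.4], [-0.1, -0.2], [0.4, -0.5], [-0.0, -1.2], [0.3, -0.4], [0.3, -0.4], [-0.1, -1.0], [0.1, -0.4], [0.2, -0.7], [-0.5, -0.4], [-0.4, -0.6], [1.2, 0.8], [-1.6, 0.0], [1.7, 0.2], [-2.5, -0.5], [0.0, 2.3], [0.0, 1.7], [0.2, 0.2], [0.0, 0.6], [0.1, -0.2], [-0.5, -0.1], [-0.3, 0.5], [0.2, 0.5], [3.2, -0.5], [-1.4, 0.1], [-0.5, 0.2], [0.1, 0.2], [0.4, -0.3], [1.8, 0.9], [-0.8, 2.2], [1.3, 0.6], [-3.7, 0.2], [0.0, 1.7], [0.0, 1.9], [0.0, 1.7]]
```

```bash
echo "V0=np.array([.5508,-.3197,-.9619])" >> h.py; python3 g.py .0245 .016 44
```

```text
t 3.3 w 0.503 lean 43.9 axle in tool mm [-1.5 -0.8 61. ] F [-0.4 -0.1 -0.7]
[-0.15 -0.08  4.5 ] [-0.0006 -0.0017  0.0015]
```

Emit:
play_rows([
  {"dx":-0.15,"dy":-0.08,"dz":2,"rx":0,"ry":0,"rz":0,"claw":0.5},
  {"dx":-0.15,"dy":-0.08,"dz":4.5,"rx":0,"ry":0,"rz":0,"claw":0.5},
  {"dx":-0.15,"dy":-0.08,"dz":4.5,"rx":0,"ry":0,"rz":0,"claw":0.6},
  {"dx":-0.15,"dy":-0.08,"dz":4.5,"rx":0,"ry":0,"rz":0,"claw":0.68},
])

```text
time: 3.7
tool_pos: [0.5484, -0.2731, 0.0694]
tool_rot: [0.331, 0.428, 0.823, -0.173]
contact_force: [0.3, 1.0, -0.2]
gripper_width: 0.323
```

```bash
python3 g.py .0245 .016 44; python3 snap.py w4
```

```text
t 3.7 w 0.323 lean 43.89 axle in tool mm [-0.3 -0.2 16.7] F [ 0.3  1.  -0.2]
[-0.03 -0.02  0.07] [-0.0006 -0.0019  0.0018]
3.7 [ 0.5483752  -0.2730815   0.06938683] 0.3229267754388273
```

View pics/w4_z.png

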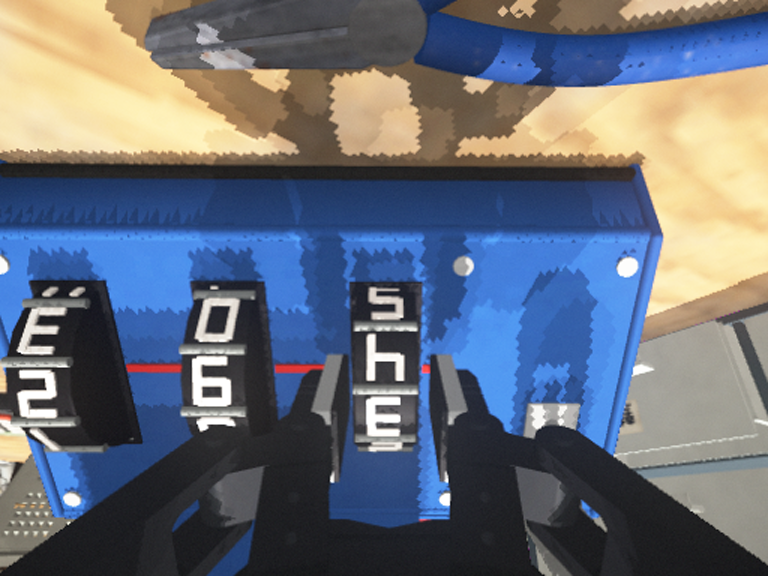

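Emit:
play_rows([
  {"dx":0,"dy":0,"dz":0,"claw":0.85},
  {"dx":0,"dy":0,"dz":0,"claw":0.85},
  {"dx":0,"dy":0,"dz":0,"claw":0.85},
])

```text
invalid input
```

```bash
python3 g.py .0245 .016 44
```

```text
t 3.75 w 0.318 lean 43.95 axle in tool mm [ 0.3 -0.4 17. ] F [1.  0.6 0.2]
[ 0.03 -0.04  0.1 ] [ 0.0001 -0.0009  0.0016]
```

Emit:
play_rows([
  {"dx":0,"dy":-0.03,"dz":0,"rx":0,"ry":0,"rz":0,"claw":0.9},
  {"dx":0,"dy":-0.03,"dz":0,"rx":0,"ry":0,"rz":0,"claw":0.9},
  {"dx":0,"dy":-0.03,"dz":0,"rx":0,"ry":0,"rz":0,"claw":0.9},
])

```text
time: 4.05
tool_pos: [0.5473, -0.2735, 0.0708]
tool_rot: [0.331, 0.429, 0.822, -0.174]
contact_force: [-5.5, -2.9, 2.2]
gripper_width: 0.213
```

```bash
python3 g.py .0245 .016 44
```

```text
t 4.05 w 0.213 lean 43.97 axle in tool mm [ 0.5  0.9 17.9] F [-5.5 -2.9  2.2]
[0.05 0.09 0.19] [-0.0023 -0.0006  0.0013]
```

Emit:
play_rows([
  {"dx":-0.15,"dy":0,"dz":0.006,"rx":0,"ry":0.085,"rz":0,"claw":0.9},
  {"dx":-0.3,"dy":0,"dz":0.025,"rx":0,"ry":0.17,"rz":0,"claw":0.9},
  {"dx":-0.45,"dy":0,"dz":0.057,"rx":0,"ry":0.253,"rz":0,"claw":0.9},
  {"dx":-0.45,"dy":0,"dz":0.057,"rx":0,"ry":0.253,"rz":0,"claw":0.9},
])

```text
time: 4.45
tool_pos: [0.5492, -0.2765, 0.0739]
tool_rot: [0.224, 0.449, 0.857, -0.118]
contact_force: [-1.3, 2.3, 0.4]
gripper_width: 0.214
```

```bash
python3 g.py .0245 .016 44;python3 snap.py w5
```

```text
t 4.45 w 0.214 lean 29.32 axle in tool mm [ 0.6  1.1 18.4] F [-1.3  2.3  0.4]
[0.47 0.11 0.29] [-0.0027 -0.2562 -0.002 ]
4.45 [ 0.54922333 -0.2765297   0.07388854] 0.21359336765861603
```

View pics/w5_z.png

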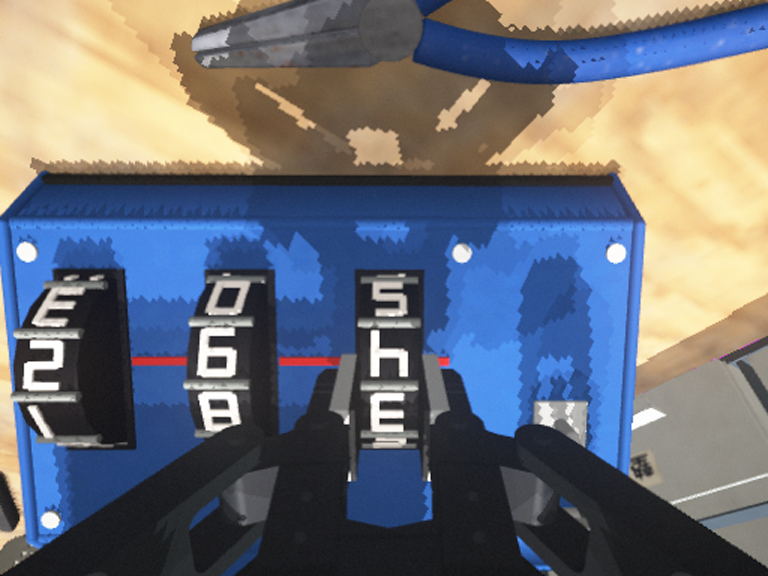

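```bash
cat > val.py <<'E'
from h import *
import pickle
def val(name,y,items,sc=1.5):
    st=pickle.load(open(f'pics/{name}.pkl','rb'))
    for k,x,yy in items:
        p=phi_of(np.array([x,yy])/sc,y,V0,st,.0322)
        print(name,k,None if p is None else (round(k+p[0]/36,3),p[1].round(4)))
E
python3 - <<'E'
from val import *
val('w4',.0245,[(4.5,388,328),(3.5,387,390)]); val('w5',.0245,[(5.5,390,277),(4.5,388,316),(3.5,387,385)])
val('w5',-.0295,[(9.5,220,322),(8.5,215,385)])
E
```

```text
w4 4.5 (np.float64(3.187), np.float64(0.025))
w4 3.5 (np.float64(3.148), np.float64(0.0248))
w5 5.5 (np.float64(3.511), np.float64(0.0245))
w5 4.5 (np.float64(3.466), np.float64(0.0239))
w5 3.5 (np.float64(3.559), np.float64(0.0236))
w5 9.5 (np.float64(8.568), np.float64(-0.0297))
w5 8.5 (np.float64(8.557), np.float64(-0.0302))
```

Emit:
play_rows([
  {"dx":0,"dy":0.1,"dz":-0.05,"rx":0,"ry":0,"rz":0,"claw":0.66},
  {"dx":0,"dy":0.1,"dz":-0.05,"rx":0,"ry":0,"rz":0,"claw":0.66},
  {"dx":0.26,"dy":0.1,"dz":0.1,"rx":0,"ry":-0.14,"rz":0,"claw":0.66},
  {"dx":0.5,"dy":0.1,"dz":0.2,"rx":0,"ry":-0.28,"rz":0,"claw":0.66},
  {"dx":0.5,"dy":0.1,"dz":0.2,"rx":0,"ry":-0.28,"rz":0,"claw":0.66},
])

```text
time: 5.0
tool_pos: [0.5474, -0.2713, 0.0687]
tool_rot: [0.343, 0.426, 0.818, -0.18]
contact_force: [-0.1, -0.9, -0.9]
gripper_width: 0.343
```

```bash
python3 g.py .0242 .016 45.5;python3 snap.py w6
```

```text
t 5.0 w 0.343 lean 45.6 axle in tool mm [-1.7 -0.7 17.6] F [-0.1 -0.9 -0.9]
[-0.17 -0.07  0.16] [-0.0009  0.0017  0.0021]
5.0 [ 0.54741403 -0.27134709  0.06870261] 0.34267020178693436
```

View pics/w6_z.png

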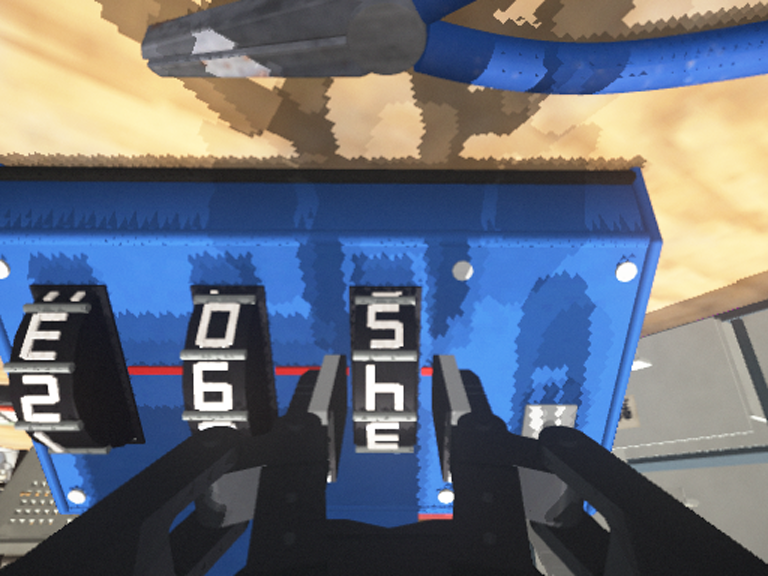

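Run:
```python
from val import *
val('w6',.0245,[(5.5,387,296),(4.5,385,355),(3.5,385,418)])
val('w6',-.0295,[(9.5,215,356),(8.5,215,419)])
```

```text
w6 5.5 (np.float64(3.453), np.float64(0.0249))
w6 4.5 (np.float64(3.53), np.float64(0.0244))
w6 3.5 (np.float64(3.564), np.float64(0.0244))
w6 9.5 (np.float64(8.552), np.float64(-0.0288))
w6 8.5 (np.float64(8.593), np.float64(-0.0298))
```

Emit:
play_rows([
  {"dx":-0.17,"dy":0,"dz":0.1,"rx":0,"ry":0,"rz":0,"claw":0.7},
  {"dx":-0.17,"dy":0,"dz":0.1,"rx":0,"ry":0,"rz":0,"claw":0.95},
  {"dx":-0.17,"dy":0,"dz":0.1,"rx":0,"ry":0,"rz":0,"claw":0.95},
  {"dx":-0.17,"dy":0,"dz":0.1,"rx":0,"ry":0,"rz":0,"claw":0.95},
])

```text
time: 5.45
tool_pos: [0.5464, -0.2723, 0.068]
tool_rot: [0.341, 0.427, 0.818, -0.181]
contact_force: [-13.7, 8.2, 8.6]
gripper_width: 0.216
```

```bash
python3 g.py .0242 .016 45.5
```

```text
t 5.45 w 0.216 lean 45.41 axle in tool mm [-2.   0.8 17. ] F [-13.7   8.2   8.6]
[-0.2   0.07  0.1 ] [-0.0048 -0.0015  0.0019]
```

Emit:
play_rows([
  {"dx":-0.17,"dy":0,"dz":0.01,"rx":0,"ry":0.1,"rz":0,"claw":0.95},
  {"dx":-0.34,"dy":0,"dz":0.01,"rx":0,"ry":0.2,"rz":0,"claw":0.95},
  {"dx":-0.52,"dy":0,"dz":0.02,"rx":0,"ry":0.305,"rz":0,"claw":0.95},
  {"dx":-0.52,"dy":0,"dz":0.02,"rx":0,"ry":0.305,"rz":0,"claw":0.95},
])

```text
time: 5.85
tool_pos: [0.5489, -0.276, 0.0728]
tool_rot: [0.211, 0.452, 0.86, -0.112]
contact_force: [-8.9, 9.2, 9.2]
gripper_width: 0.213
```

```bash
python3 g.py .0242 .016 45.5;python3 snap.py w7
```

```text
t 5.85 w 0.213 lean 27.67 axle in tool mm [-1.   0.9 17.7] F [-8.9  9.2  9.2]
[0.39 0.08 0.25] [-0.0058 -0.3112 -0.0033]
5.85 [ 0.54890145 -0.27602251  0.07276297] 0.21323676692439614
```

View pics/w7_z.png

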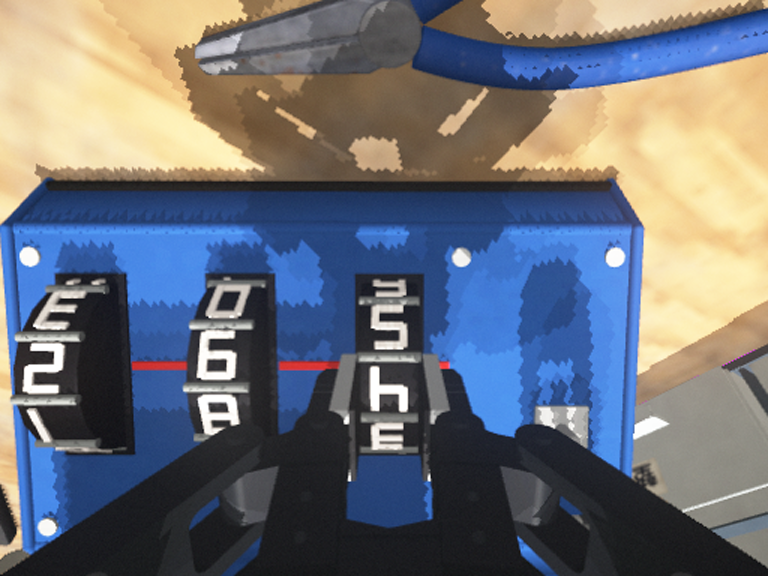

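Run:
```python
from val import *
val('w7',.0245,[(5.5,388,300),(4.5,387,358),(3.5,387,421)])
val('w7',-.0295,[(9.5,221,324),(8.5,215,388)])
val('w7',-.0835,[(3.5,78,288),(2.5,47,338),(1.5,50,401)])
```

```text
w7 5.5 (np.float64(4.088), np.float64(0.0239))
w7 4.5 (np.float64(4.099), np.float64(0.0236))
w7 3.5 (np.float64(4.154), np.float64(0.0236))
w7 9.5 (np.float64(8.552), np.float64(-0.0295))
w7 8.5 (np.float64(8.559), np.float64(-0.03))
w7 3.5 (np.float64(1.758), np.float64(-0.0825))
w7 2.5 (np.float64(1.779), np.float64(-0.0836))
w7 1.5 (np.float64(1.766), np.float64(-0.0819))
```

Emit:
play_rows([
  {"dx":0.11,"dy":0,"dz":0,"rx":0,"ry":-0.06,"rz":0,"claw":0.95},
  {"dx":0.11,"dy":0,"dz":0,"rx":0,"ry":-0.06,"rz":0,"claw":0.95},
  {"dx":0.11,"dy":0.08,"dz":-0.1,"rx":0,"ry":-0.06,"rz":0,"claw":0.66},
  {"dx":0.11,"dy":0.08,"dz":-0.1,"rx":0,"ry":-0.06,"rz":0,"claw":0.66},
])

```text
time: 6.3
tool_pos: [0.5497, -0.2746, 0.0744]
tool_rot: [0.239, 0.447, 0.853, -0.126]
contact_force: [-0.0, 0.5, 0.7]
gripper_width: 0.341
```

```bash
python3 g.py .0242 .06 40;python3 snap.py w8; python3 -c "
import cv2
im=cv2.imread('pics/w8.png')
cv2.imwrite('pics/w8a.png',cv2.resize(im[170:320,220:320],None,fx=4,fy=4,interpolation=cv2.INTER_CUBIC))"
```

```text
t 6.3 w 0.341 lean 31.35 axle in tool mm [ 0.5 -0.6 19.5] F [-0.   0.5  0.7]
[ 0.95 -0.09 -3.98] [-0.0044 -0.151  -0.0028]
6.3 [ 0.54973724 -0.27464152  0.07443757] 0.3408229395569472
```

View pics/w8a.png

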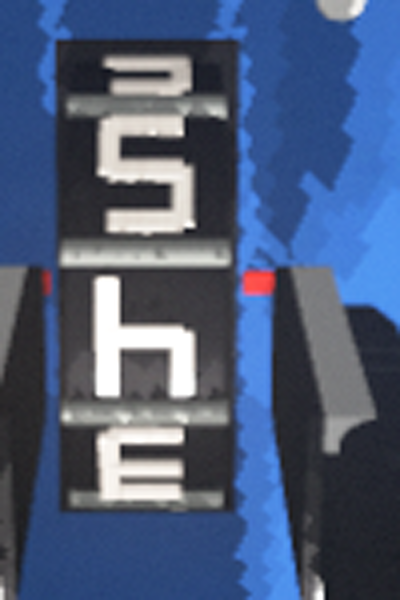

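Run:
```python
from val import *
val('w8',.0245,[(k,x+220*4,y+170*4) for k,x,y in [(5.5,148,104),(4.5,147,253),(3.5,147,411),(2.5,147,498)]],4)
```

```text
w8 5.5 (np.float64(3.983), np.float64(0.0245))
w8 4.5 (np.float64(3.976), np.float64(0.0245))
w8 3.5 (np.float64(3.955), np.float64(0.0244))
w8 2.5 (np.float64(4.147), np.float64(0.0242))
```

```bash
python3 g.py .0242 .055 31; python3 g.py -.0297 .055 28;  python3 g.py -.0297 .0175 28
```

```text
t 6.35 w 0.344 lean 31.35 axle in tool mm [ 0.5 -0.6 19.5] F [-0.  -0.  -0.1]
[ 0.02 -0.09 -3.55] [-0.0043  0.0062 -0.0031]
t 6.35 w 0.344 lean 31.35 axle in tool mm [  0.4 -54.5  19.7] F [-0.  -0.  -0.1]
[-0.29 -5.47 -3.52] [-0.0042  0.0585 -0.0032]
t 6.35 w 0.344 lean 31.35 axle in tool mm [  0.4 -54.5  19.7] F [-0.  -0.  -0.1]
[-0.07 -5.46  0.23] [-0.0042  0.0585 -0.0032]
```

Emit:
play_rows([
  {"dx":0,"dy":0,"dz":-3.5,"rx":0,"ry":0,"rz":0,"claw":0.66},
  {"dx":-0.2,"dy":-2.7,"dz":-3.5,"rx":0,"ry":0.058,"rz":0,"claw":0.6},
  {"dx":-0.2,"dy":-5.46,"dz":-3.5,"rx":0,"ry":0.058,"rz":0,"claw":0.6},
  {"dx":-0.2,"dy":-5.46,"dz":-3.5,"rx":0,"ry":0.058,"rz":0,"claw":0.6},
  {"dx":-0.15,"dy":-5.46,"dz":-2,"rx":0,"ry":0.058,"rz":0,"claw":0.6},
])

```text
time: 6.85
tool_pos: [0.5011, -0.2993, 0.0955]
tool_rot: [0.217, 0.451, 0.858, -0.114]
contact_force: [0.8, 0.4, 0.1]
gripper_width: 0.403
```

```bash
python3 g.py -.0297 .0175 28
```

```text
t 6.85 w 0.403 lean 28.33 axle in tool mm [ 2.8 -0.5 41.6] F [0.8 0.4 0.1]
[ 0.27 -0.05  2.41] [-0.002   0.0057 -0.0053]
```

Emit:
play_rows([
  {"dx":0.27,"dy":-0.12,"dz":2.4,"rx":0,"ry":0,"rz":0,"claw":0.6},
  {"dx":0.27,"dy":-0.12,"dz":2.4,"rx":0,"ry":0,"rz":0,"claw":0.7},
  {"dx":0.27,"dy":-0.12,"dz":2.4,"rx":0,"ry":0,"rz":0,"claw":0.95},
  {"dx":0.27,"dy":-0.12,"dz":2.4,"rx":0,"ry":0,"rz":0,"claw":0.95},
  {"dx":0.27,"dy":-0.12,"dz":2.4,"rx":0,"ry":0,"rz":0,"claw":0.95},
])

```text
time: 7.35
tool_pos: [0.5046, -0.3069, 0.0721]
tool_rot: [0.216, 0.451, 0.859, -0.113]
contact_force: [3.8, -6.0, -11.4]
gripper_width: 0.211
```

```bash
python3 g.py -.0304 .0175 47
```

```text
t 7.35 w 0.211 lean 28.24 axle in tool mm [-1.1  0.3 17.1] F [  3.8  -6.  -11.4]
[0.45 0.02 0.05] [-0.0033 -0.3274 -0.0044]
```

Emit:
play_rows([
  {"dx":0.15,"dy":0,"dz":0.0,"rx":0,"ry":-0.107,"rz":0,"claw":0.95},
  {"dx":0.3,"dy":0,"dz":0.02,"rx":0,"ry":-0.213,"rz":0,"claw":0.95},
  {"dx":0.44,"dy":0,"dz":0.05,"rx":0,"ry":-0.32,"rz":0,"claw":0.95},
  {"dx":0.44,"dy":0,"dz":0.05,"rx":0,"ry":-0.32,"rz":0,"claw":0.95},
])

```text
time: 7.75
tool_pos: [0.5024, -0.3038, 0.0692]
tool_rot: [0.351, 0.427, 0.813, -0.184]
contact_force: [15.9, -28.3, -24.5]
gripper_width: 0.212
```

```bash
python3 g.py -.0304 .0175 27
```

```text
t 7.75 w 0.212 lean 46.68 axle in tool mm [-0.4  0.2 17.4] F [ 15.9 -28.3 -24.5]
[-0.63  0.02  0.09] [-0.0027  0.3436 -0.0036]
```

Emit:
play_rows([
  {"dx":0,"dy":0,"dz":0.05,"rx":0,"ry":0,"rz":0,"claw":0.66},
  {"dx":0,"dy":0,"dz":0.0,"rx":0,"ry":0,"rz":0,"claw":0.66},
])

```text
time: 7.95
tool_pos: [0.5031, -0.3037, 0.0703]
tool_rot: [0.352, 0.426, 0.813, -0.184]
contact_force: [0.0, 0.2, 0.5]
gripper_width: 0.34
```

```bash
python3 g.py -.0304 .018 27;python3 snap.py w9; python3 -c "
import cv2
im=cv2.imread('pics/w9.png')
cv2.imwrite('pics/w9a.png',cv2.resize(im[170:320,210:310],None,fx=4,fy=4,interpolation=cv2.INTER_CUBIC))"
```

```text
t 7.95 w 0.34 lean 46.77 axle in tool mm [ 0.7 -0.4 17.9] F [0.  0.2 0.5]
[-0.54 -0.04  0.1 ] [-0.0016  0.3451 -0.0037]
7.95 [ 0.50307727 -0.30371388  0.0703111 ] 0.339959453431432
```

View pics/w9a.png

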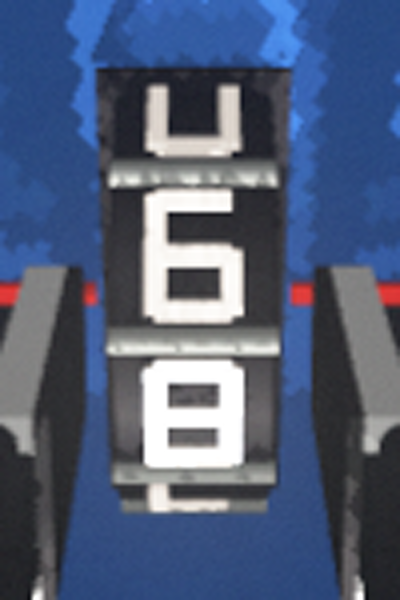

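Run:
```python
from val import *
val('w9',-.03,[(k,x+210*4,y+170*4) for k,x,y in [(9.5,194,175),(8.5,194,342),(7.5,194,474)]],4)
```

```text
w9 9.5 (np.float64(8.062), np.float64(-0.0295))
w9 8.5 (np.float64(8.044), np.float64(-0.0296))
w9 7.5 (np.float64(8.067), np.float64(-0.0296))
```

Emit:
play_rows([
  {"dx":-0.18,"dy":-0.03,"dz":0,"rx":0,"ry":0.12,"rz":0,"claw":0.66},
  {"dx":-0.36,"dy":-0.03,"dz":0.05,"rx":0,"ry":0.24,"rz":0,"claw":0.66},
  {"dx":-0.54,"dy":-0.03,"dz":0.1,"rx":0,"ry":0.345,"rz":0,"claw":0.66},
  {"dx":-0.54,"dy":-0.03,"dz":0.1,"rx":0,"ry":0.345,"rz":0,"claw":0.7},
  {"dx":-0.54,"dy":-0.03,"dz":0.1,"rx":0,"ry":0.345,"rz":0,"claw":0.7},
])

```text
time: 8.5
tool_pos: [0.5063, -0.3087, 0.0754]
tool_rot: [0.209, 0.452, 0.86, -0.109]
contact_force: [-0.1, 0.0, -0.3]
gripper_width: 0.302
```

```bash
python3 g.py -.0304 .018 27
```

```text
t 8.5 w 0.302 lean 27.3 axle in tool mm [ 2.3 -0.1 18.9] F [-0.1  0.  -0.3]
[ 0.22 -0.02  0.09] [-0.0013  0.0052 -0.0053]
```

Emit:
play_rows([
  {"dx":0.2,"dy":0,"dz":0.05,"rx":0,"ry":0,"rz":0,"claw":0.7},
  {"dx":0.2,"dy":0,"dz":0.05,"rx":0,"ry":0,"rz":0,"claw":0.9},
  {"dx":0.2,"dy":0,"dz":0.05,"rx":0,"ry":0,"rz":0,"claw":0.9},
  {"dx":0.2,"dy":0,"dz":0.05,"rx":0,"ry":0,"rz":0,"claw":0.9},
])

```text
time: 8.9
tool_pos: [0.504, -0.3062, 0.0725]
tool_rot: [0.208, 0.452, 0.861, -0.109]
contact_force: [-4.0, 4.5, 3.2]
gripper_width: 0.216
```

```bash
python3 g.py -.0304 .018 47
```

```text
t 8.9 w 0.216 lean 27.12 axle in tool mm [-2.   0.3 17.9] F [-4.   4.5  3.2]
[0.41 0.02 0.1 ] [-0.0035 -0.3469 -0.0041]
```

Emit:
play_rows([
  {"dx":0.19,"dy":0,"dz":0.03,"rx":0,"ry":-0.11,"rz":0,"claw":0.9},
  {"dx":0.38,"dy":0,"dz":0.09,"rx":0,"ry":-0.22,"rz":0,"claw":0.9},
  {"dx":0.57,"dy":0,"dz":0.16,"rx":0,"ry":-0.33,"rz":0,"claw":0.9},
  {"dx":0.57,"dy":0,"dz":0.16,"rx":0,"ry":-0.33,"rz":0,"claw":0.9},
])

```text
time: 9.3
tool_pos: [0.5016, -0.3024, 0.0683]
tool_rot: [0.347, 0.426, 0.815, -0.183]
contact_force: [7.9, -20.8, -11.9]
gripper_width: 0.212
```

```bash
python3 g.py -.0304 .018 27
```

```text
t 9.3 w 0.212 lean 46.21 axle in tool mm [-2.2  0.1 17.9] F [  7.9 -20.8 -11.9]
[-0.82  0.01  0.09] [-0.0026  0.3353 -0.0009]
```

Emit:
play_rows([
  {"dx":0,"dy":0,"dz":0.0,"rx":0,"ry":0,"rz":0,"claw":0.66},
  {"dx":0,"dy":0,"dz":0.0,"rx":0,"ry":0,"rz":0,"claw":0.66},
])

```text
time: 9.5
tool_pos: [0.5013, -0.3019, 0.0676]
tool_rot: [0.347, 0.426, 0.815, -0.182]
contact_force: [0.4, -1.2, -0.1]
gripper_width: 0.343
```

```bash
python3 g.py -.0304 .018 27;python3 snap.py w10; python3 -c "
import cv2
im=cv2.imread('pics/w10.png')
cv2.imwrite('pics/w10a.png',cv2.resize(im[170:320,210:310],None,fx=4,fy=4,interpolation=cv2.INTER_CUBIC))"
```

```text
t 9.5 w 0.343 lean 46.17 axle in tool mm [-3.1  0.  17.8] F [ 0.4 -1.2 -0.1]
[-0.9   0.    0.08] [-0.0021  0.3347 -0.0004]
9.5 [ 0.50133794 -0.30193187  0.06763731] 0.34266837089260366
```

View pics/w10a.png

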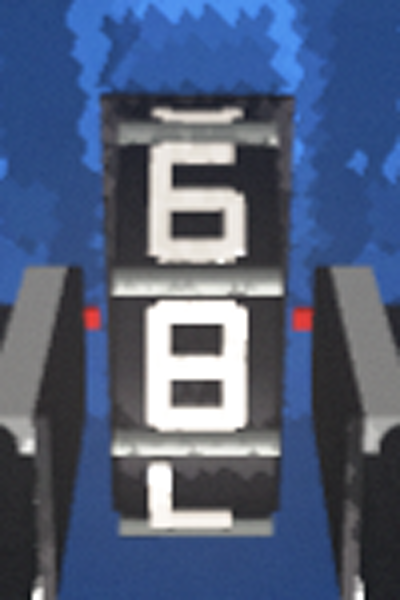

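Run:
```python
from val import *
val('w10',-.03,[(k,x+210*4,y+170*4) for k,x,y in [(9.5,199,134),(8.5,196,282),(7.5,196,444),(6.5,196,527)]],4)
```

```text
w10 9.5 (np.float64(7.565), np.float64(-0.0294))
w10 8.5 (np.float64(7.541), np.float64(-0.0298))
w10 7.5 (np.float64(7.545), np.float64(-0.0297))
w10 6.5 (np.float64(7.673), np.float64(-0.0298))
```

Emit:
play_rows([
  {"dx":-0.3,"dy":0,"dz":0,"rx":0,"ry":0.12,"rz":0,"claw":0.66},
  {"dx":-0.6,"dy":0,"dz":0.05,"rx":0,"ry":0.24,"rz":0,"claw":0.66},
  {"dx":-0.9,"dy":0,"dz":0.08,"rx":0,"ry":0.335,"rz":0,"claw":0.66},
  {"dx":-0.9,"dy":0,"dz":0.08,"rx":0,"ry":0.335,"rz":0,"claw":0.7},
  {"dx":-0.9,"dy":0,"dz":0.08,"rx":0,"ry":0.335,"rz":0,"claw":0.7},
])

```text
time: 10.05
tool_pos: [0.5056, -0.3085, 0.0743]
tool_rot: [0.208, 0.451, 0.861, -0.11]
contact_force: [-0.6, -0.1, -0.8]
gripper_width: 0.297
```

```bash
python3 g.py -.0304 .018 27
```

```text
t 10.05 w 0.297 lean 27.19 axle in tool mm [ 1.2  0.3 18.2] F [-0.6 -0.1 -0.8]
[0.12 0.03 0.02] [-0.003   0.0032 -0.0021]
```

Emit:
play_rows([
  {"dx":0,"dy":0,"dz":0,"rx":0,"ry":0,"rz":0,"claw":0.9},
  {"dx":0,"dy":0,"dz":0,"rx":0,"ry":0,"rz":0,"claw":0.9},
  {"dx":0,"dy":0,"dz":0,"rx":0,"ry":0,"rz":0,"claw":0.9},
])

```text
time: 10.35
tool_pos: [0.5047, -0.3074, 0.0732]
tool_rot: [0.207, 0.451, 0.861, -0.11]
contact_force: [-0.7, 1.1, 2.8]
gripper_width: 0.217
```

```bash
cat > rot.py <<'E'
from h import *
import sys
y,th=float(sys.argv[1]),float(sys.argv[2])
st=monitor.state(); ax=b2w(pan(.05,-.006,y),V0)[0]; a=q2R(st['tool_rot']).T@(ax-st['tool_pos'])*100; a[1]=0
for f in (1/3,2/3,1): print(round(th*f,3),(a-R.from_euler('y',th*f).apply(a)).round(2))
E
python3 g.py -.0304 .018 27; python3 rot.py -.0304 -.35
```

```text
t 10.35 w 0.217 lean 27.14 axle in tool mm [-0.5  0.4 17.8] F [-0.7  1.1  2.8]
[-0.05  0.04 -0.02] [-0.0035  0.0025 -0.0014]
-0.117 [0.21 0.   0.02]
-0.233 [0.41 0.   0.06]
-0.35 [0.61 0.   0.12]
```

Emit:
play_rows([
  {"dx":0.21,"dy":0,"dz":0.02,"rx":0,"ry":-0.117,"rz":0,"claw":0.9},
  {"dx":0.41,"dy":0,"dz":0.06,"rx":0,"ry":-0.233,"rz":0,"claw":0.9},
  {"dx":0.61,"dy":0,"dz":0.12,"rx":0,"ry":-0.35,"rz":0,"claw":0.9},
  {"dx":0.61,"dy":0,"dz":0.12,"rx":0,"ry":-0.35,"rz":0,"claw":0.9},
])

```text
time: 10.75
tool_pos: [0.5021, -0.3032, 0.0694]
tool_rot: [0.356, 0.423, 0.812, -0.187]
contact_force: [12.4, -26.0, -12.1]
gripper_width: 0.208
```

Emit:
play_rows([
  {"dx":0,"dy":0,"dz":0.0,"rx":0,"ry":0,"rz":0,"claw":0.66},
  {"dx":0,"dy":0,"dz":0.0,"rx":0,"ry":0,"rz":0,"claw":0.66},
])

```text
time: 10.95
tool_pos: [0.501, -0.3023, 0.0678]
tool_rot: [0.355, 0.422, 0.813, -0.187]
contact_force: [0.3, 0.8, 1.7]
gripper_width: 0.337
```

```bash
python3 g.py -.0304 .018 27;python3 snap.py w11; python3 -c "
import cv2
im=cv2.imread('pics/w11.png')
cv2.imwrite('pics/w11a.png',cv2.resize(im[170:320,210:310],None,fx=4,fy=4,interpolation=cv2.INTER_CUBIC))"
```

```text
t 10.95 w 0.337 lean 47.29 axle in tool mm [-2.6  0.5 17.9] F [0.3 0.8 1.7]
[-0.89  0.04  0.1 ] [-0.0033  0.3541  0.004 ]
10.95 [ 0.50100529 -0.30227781  0.06776806] 0.337234478576058
```

View pics/w11a.png

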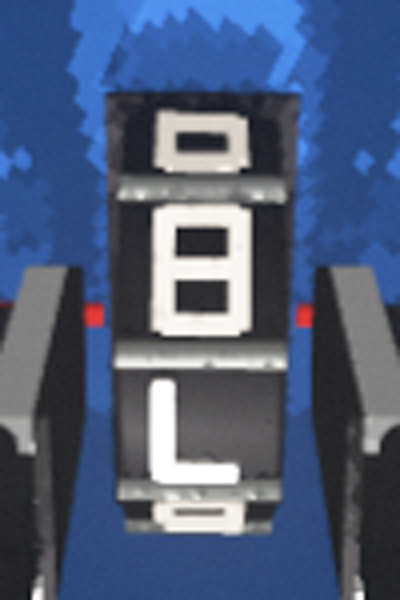

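```bash
python3 - <<'E'
from val import *
val('w11',-.03,[(k,x+210*4,y+170*4) for k,x,y in [(8.5,199,189),(7.5,198,353),(6.5,198,490)]],4)
E
python3 g.py -.0304 .055 41;python3 g.py -.0842 .055 41; python3 g.py -.0842 .018 41
```

```text
w11 8.5 (np.float64(6.972), np.float64(-0.03))
w11 7.5 (np.float64(6.946), np.float64(-0.03))
w11 6.5 (np.float64(6.97), np.float64(-0.0299))
t 11.0 w 0.338 lean 47.32 axle in tool mm [-2.   0.4 17.9] F [-0.   0.2  0. ]
[-0.8   0.02 -3.67] [-0.0025  0.1103  0.0038]
t 11.0 w 0.338 lean 47.32 axle in tool mm [ -1.7 -53.4  18.1] F [-0.   0.2  0. ]
[-0.78 -5.36 -3.66] [-0.0025  0.1103  0.0038]
t 11.0 w 0.338 lean 47.32 axle in tool mm [ -1.7 -53.4  18.1] F [-0.   0.2  0. ]
[-0.37 -5.35  0.02] [-0.0025  0.1103  0.0038]
```

Emit:
play_rows([
  {"dx":0,"dy":0,"dz":-3.6,"rx":0,"ry":0,"rz":0,"claw":0.63},
  {"dx":-0.78,"dy":-2.7,"dz":-3.66,"rx":0,"ry":0.11,"rz":0,"claw":0.6},
  {"dx":-0.78,"dy":-5.36,"dz":-3.66,"rx":0,"ry":0.11,"rz":0,"claw":0.6},
  {"dx":-0.78,"dy":-5.36,"dz":-3.66,"rx":0,"ry":0.11,"rz":0,"claw":0.6},
  {"dx":-0.6,"dy":-5.36,"dz":-2,"rx":0,"ry":0.11,"rz":0,"claw":0.6},
])

```text
time: 11.5
tool_pos: [0.4517, -0.326, 0.0894]
tool_rot: [0.312, 0.433, 0.83, -0.164]
contact_force: [0.4, 0.1, 0.8]
gripper_width: 0.4
```

```bash
python3 snap.py w12; python3 g.py -.0842 .018 41
```

```text
11.5 [ 0.45174587 -0.32597074  0.08936988] 0.4002682492959232
t 11.55 w 0.402 lean 41.04 axle in tool mm [ 0.3  1.1 37.3] F [-1.1  1.1 -0.4]
[0.02 0.11 1.93] [-0.0036  0.0007  0.0021]
```

View pics/w12_z.png

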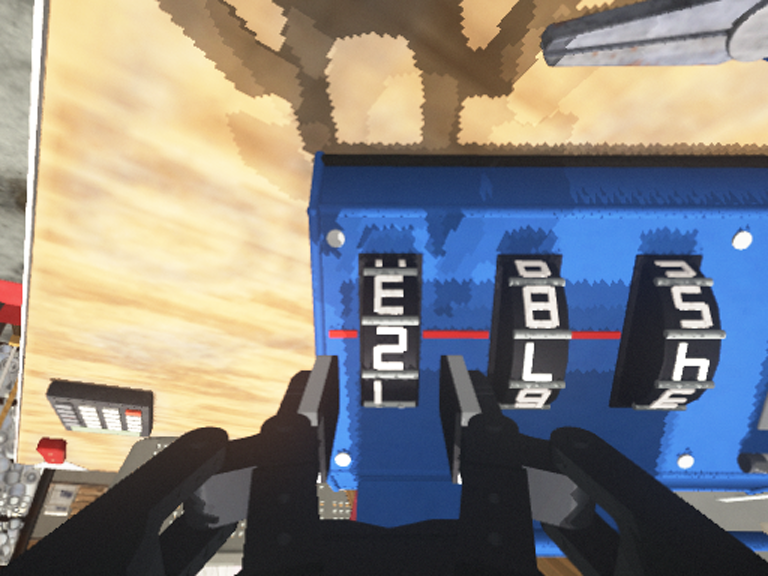

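Run:
```python
from val import *
val('w12',-.084,[(3.5,390,271),(2.5,389,321),(1.5,389,376)])
val('w12',-.03,[(8.5,540,282),(7.5,541,335),(6.5,538,386)])
val('w12',.0245,[(5.5,682,282),(4.5,694,334),(3.5,687,386)])
```

```text
w12 3.5 (np.float64(1.733), np.float64(-0.0838))
w12 2.5 (np.float64(1.746), np.float64(-0.0841))
w12 1.5 (np.float64(1.778), np.float64(-0.0841))
w12 8.5 (np.float64(6.991), np.float64(-0.029))
w12 7.5 (np.float64(6.981), np.float64(-0.0305))
w12 6.5 (np.float64(7.011), np.float64(-0.0294))
w12 5.5 (np.float64(3.983), np.float64(0.0226))
w12 4.5 (np.float64(3.953), np.float64(0.0231))
w12 3.5 (np.float64(3.989), np.float64(0.0247))
```

Emit:
play_rows([
  {"dx":0,"dy":0.11,"dz":1.9,"rx":0,"ry":0,"rz":0,"claw":0.6},
  {"dx":0,"dy":0.11,"dz":1.9,"rx":0,"ry":0,"rz":0,"claw":0.7},
  {"dx":0,"dy":0.11,"dz":1.9,"rx":0,"ry":0,"rz":0,"claw":0.9},
  {"dx":0,"dy":0.11,"dz":1.9,"rx":0,"ry":0,"rz":0,"claw":0.9},
  {"dx":0,"dy":0.11,"dz":1.9,"rx":0,"ry":0,"rz":0,"claw":0.9},
])

```text
time: 12.05
tool_pos: [0.458, -0.3346, 0.0702]
tool_rot: [0.309, 0.433, 0.831, -0.164]
contact_force: [4.9, -10.0, -11.6]
gripper_width: 0.209
```

```bash
python3 g.py -.0842 .018 41; python3 rot.py -.0842 .15
```

```text
t 12.05 w 0.209 lean 40.91 axle in tool mm [-1.5  0.5 18.1] F [  4.9 -10.  -11.6]
[-0.15  0.04  0.01] [-0.0043 -0.0016  0.0023]
0.05 [-0.09  0.   -0.01]
0.1 [-0.18  0.   -0.01]
0.15 [-0.27  0.   -0.  ]
```

Emit:
play_rows([
  {"dx":-0.14,"dy":0,"dz":0,"rx":0,"ry":0.08,"rz":0,"claw":0.9},
  {"dx":-0.28,"dy":0,"dz":0,"rx":0,"ry":0.157,"rz":0,"claw":0.9},
  {"dx":-0.28,"dy":0,"dz":0,"rx":0,"ry":0.157,"rz":0,"claw":0.9},
])

```text
time: 12.35
tool_pos: [0.4592, -0.3362, 0.0722]
tool_rot: [0.242, 0.446, 0.852, -0.128]
contact_force: [-1.5, 1.0, -1.4]
gripper_width: 0.209
```

Emit:
play_rows([
  {"dx":0,"dy":0,"dz":0.0,"rx":0,"ry":0,"rz":0,"claw":0.66},
  {"dx":0,"dy":0,"dz":0.0,"rx":0,"ry":0,"rz":0,"claw":0.66},
])

```text
time: 12.55
tool_pos: [0.4594, -0.336, 0.0729]
tool_rot: [0.242, 0.445, 0.852, -0.129]
contact_force: [0.4, -0.7, -0.4]
gripper_width: 0.341
```

```bash
python3 g.py -.0842 .018 41;python3 snap.py w13; python3 -c "
import cv2
im=cv2.imread('pics/w13.png')
cv2.imwrite('pics/w13a.png',cv2.resize(im[170:320,210:310],None,fx=4,fy=4,interpolation=cv2.INTER_CUBIC))"
```

```text
t 12.55 w 0.341 lean 31.84 axle in tool mm [-1.3  0.1 18.9] F [ 0.4 -0.7 -0.4]
[0.16 0.01 0.11] [-0.0037 -0.1598  0.0006]
12.55 [ 0.45944155 -0.33597765  0.0729366 ] 0.34068084303604057
```

View pics/w13a.png

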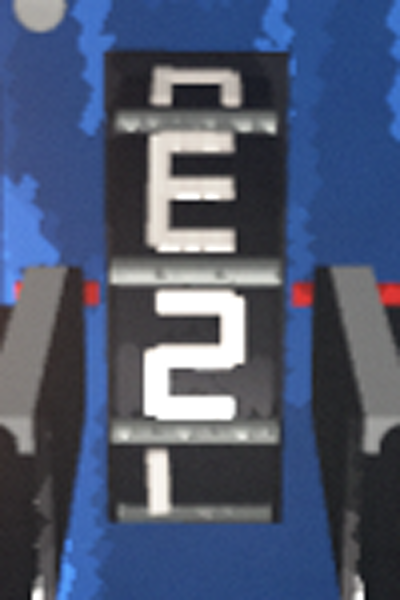

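```bash
python3 - <<'E'
from val import *
val('w13',-.084,[(k,x+210*4,y+170*4) for k,x,y in [(3.5,195,122),(2.5,195,271),(1.5,195,430),(.5,195,513)]],4)
E
python3 g.py -.0842 .07 40
python3 - <<'E'
from kin import *
# look-over pose: camera straight over middle, normal to panel at red line
st=monitor.state(); Rb,_=boxT(V0)
c=camera_params('wrist'); T=np.array(c['tool_from_camera'])
for a in (25,30,35,40):
    # put camera centre on plane u=.05, n=.2 ,y=-.03
    p,Rg=toolgoal(np.zeros(3),a,V0); cam=b2w(pan(.05,.20,-.03),V0)[0]; p=cam-Rg@T[:3,3]
    q,e=ik(p,Rg,st['joint_pos']); print(a,p.round(3),rel(p,Rg,st),q.round(2),e.round(4),proj(b2w([pan(.05,.026,y) for y in W] if 0 else [pan(.05,.026,y) for y in (.024,-.03,-.084)],V0),'wrist',{'tool_pos':p,'tool_rot':R.from_matrix(Rg).as_quat()[[3,0,1,2]]}).round(0).tolist(), (Rb.T@(p-[V0[0],V0[1],0])).round(3))
E
```

```text
w13 3.5 (np.float64(1.998), np.float64(-0.0838))
w13 2.5 (np.float64(1.976), np.float64(-0.0838))
w13 1.5 (np.float64(1.969), np.float64(-0.0837))
w13 0.5 None
t 12.6 w 0.337 lean 31.84 axle in tool mm [-1.3  0.1 18.9] F [-0.5 -0.4 -0.1]
[ 0.87 -0.02 -5.04] [-0.0036 -0.1423  0.0006]
25 [ 0.509 -0.313  0.119] (array([-3.27,  5.33, -3.43]), array([-3.700e-03,  1.195e-01,  1.000e-04])) [-0.61 -0.14  2.04 -0.2   0.84 -1.11] 0.0 [[356.0, 178.0], [259.0, 178.0], [163.0, 178.0]] [-0.029 -0.031  0.119]
30 [ 0.513 -0.32   0.131] (array([-4.56,  5.33, -4.01]), array([-0.0036,  0.0322,  0.0003])) [-0.6  -0.17  2.07 -0.26  0.77 -1.06] 0.0 [[357.0, 151.0], [259.0, 151.0], [162.0, 150.0]] [-0.021 -0.031  0.131]
35 [ 0.517 -0.325  0.143] (array([-5.8 ,  5.33, -4.71]), array([-0.0036, -0.0551,  0.0004])) [-0.59 -0.2   2.1  -0.33  0.7  -1.  ] 0.0 [[358.0, 123.0], [259.0, 123.0], [161.0, 123.0]] [-0.014 -0.031  0.143]
40 [ 0.521 -0.33   0.156] (array([-6.97,  5.33, -5.51]), array([-0.0036, -0.1423,  0.0006])) [-0.58 -0.23  2.12 -0.42  0.63 -0.92] 0.0 [[361.0, 94.0], [259.0, 94.0], [158.0, 93.0]] [-0.009 -0.031  0.156]
```

Emit:
play_rows([
  {"dx":0,"dy":0,"dz":-4.5,"rx":0,"ry":0,"rz":0,"claw":0.63},
  {"dx":0,"dy":0,"dz":-9,"rx":0,"ry":0,"rz":0,"claw":0.6},
  {"dx":0,"dy":2.5,"dz":-12,"rx":0,"ry":-0.07,"rz":0,"claw":0.7},
  {"dx":-3,"dy":5.3,"dz":-13,"rx":0,"ry":-0.14,"rz":0,"claw":0.9},
  {"dx":-6,"dy":5.3,"dz":-13,"rx":0,"ry":-0.14,"rz":0,"claw":1},
])

```text
time: 13.1
tool_pos: [0.4954, -0.2876, 0.2171]
tool_rot: [0.304, 0.432, 0.834, -0.159]
contact_force: [0.9, -0.8, 0.2]
gripper_width: 0.002
```

```bash
python3 snap.py w14;  python3 - <<'E'
from h import *
im=cv2.imread('pics/w14.png'); st=monitor.state(); 
print(proj(b2w([pan(.05,.026,y) for y in (.024,-.03,-.084)],V0),'wrist',st))
T=np.array(camera_params('wrist')['tool_from_camera']); p=st['tool_pos']+q2R(st['tool_rot'])@T[:3,3]
Rb,t=boxT(V0); p=Rb.T@(p-t)-F; print('cam u,n,y',p@U,p@N,p[1])
E
```

```text
13.1 [ 0.49541388 -0.28764879  0.21707105] 0.001634876131867552
[[326.30644935  81.7899374 ]
 [255.82823446  81.57995463]
 [185.27682635  81.24914868]]
cam u,n,y 0.05673092165414366 0.2781101194817179 -0.027652868459400626
```

View pics/w14_z.png

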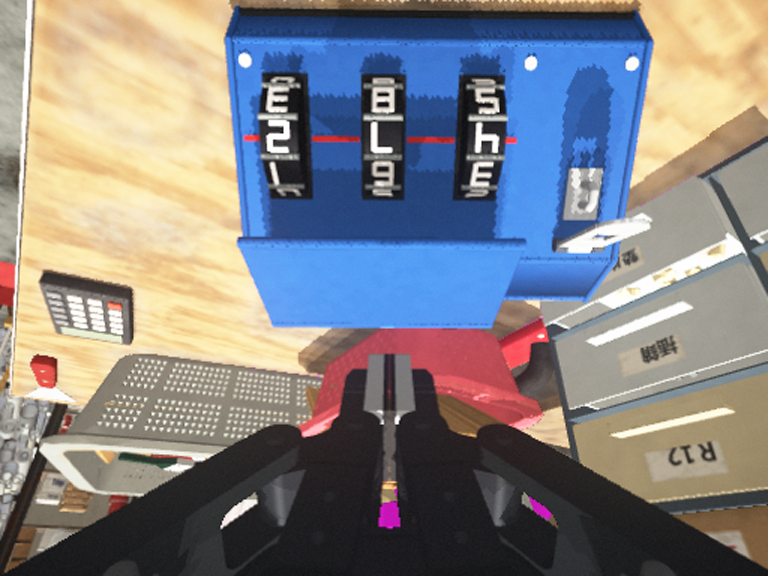

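Run:
```python
from h import *
import pickle
st=pickle.load(open('pics/w14.pkl','rb'))
print(proj(b2w([pan(.05,.026,y) for y in (.024,-.03,-.084)]+[pan(.05,0,y) for y in (.045,0,-.055,-.109)],V0),'wrist',st).round(1).tolist())
im=cv2.imread('pics/w14.png')[45:140,155:350]; cv2.imwrite('pics/w14a.png',cv2.resize(im,None,fx=4,fy=6,interpolation=cv2.INTER_CUBIC))
```

```text
[[324.7, 91.9], [254.9, 91.5], [185.0, 91.0], [343.1, 92.1], [290.4, 91.8], [226.0, 91.4], [162.5, 90.9]]
```

View pics/w14a.png

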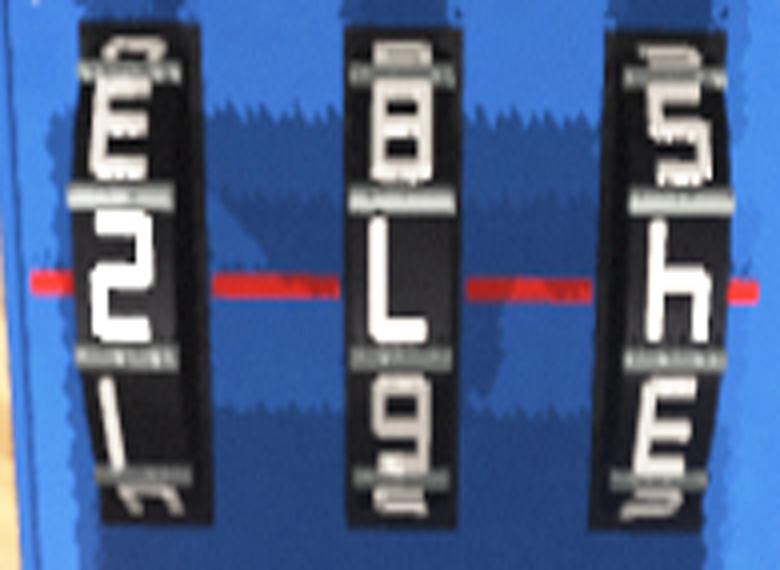

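```bash
cat > hp.py <<'E'
from kin import *
import sys
def goals(a=40,y=.092):
    G=[('pre0',.150,.12),('pre1',.150,.056)]
    for th in (100,85,70,55,40,27,15,5):
        t=np.radians(th); s=.050+.012*(1-min(th,90)/90)
        C=np.array([.11,.004])+s*np.array([-np.cos(t),np.sin(t)])+.0015*np.array([np.sin(t),np.cos(t)])
        G.append((f'th{th}',C[0]+.011,C[1]))
    G.append(('press',.059,.004)); return G
if __name__=='__main__':
    a=float(sys.argv[1]); st=monitor.state(); q=st['joint_pos']; Rb,t=boxT(V0)
    pb=Rb.T@(st['tool_pos']-t)-F; print('now t',st['time'],'u,n,y',np.round([pb@U,pb@N,pb[1]],4),'F',st['contact_force'].round(1))
    for n,u,nn in goals():
        p,Rg=toolgoal(b2w(pan(u,nn,.092),V0)[0],a,V0); q,e=ik(p,Rg,q)
        print(n,round(u,3),round(nn,3),*rel(p,Rg,st),q.round(2),round(float(e),4),'' if (q>LO).all() and (q<HI).all() else 'X')
E
python3 hp.py 40; python3 hp.py 33 | grep -v now | cut -c1-10,60-
```

```text
now t 13.15 u,n,y [ 0.1361  0.136  -0.0279] F [-0.5 -0.9  3.7]
pre0 0.15 0.12 [-1.41 11.99  1.63] [0.0018 0.0079 0.0027] [-0.33 -0.16  1.95 -0.54  0.83 -0.67] 0.0 
pre1 0.15 0.056 [-1.36 11.97  8.03] [0.0018 0.0079 0.0027] [-0.37 -0.03  1.91 -0.57  0.73 -0.65] 0.0 
th100 0.131 0.053 [ 0.52 11.98  8.32] [0.0018 0.0079 0.0027] [-0.36 -0.03  1.94 -0.59  0.71 -0.62] 0.0 
th85 0.118 0.055 [ 1.83 11.98  8.15] [0.0018 0.0079 0.0027] [-0.35 -0.04  1.97 -0.61  0.71 -0.59] 0.0 
th70 0.104 0.054 [ 3.2  11.99  8.2 ] [0.0018 0.0079 0.0027] [-0.34 -0.05  1.99 -0.62  0.7  -0.56] 0.0 
th55 0.091 0.05 [ 4.56 11.99  8.62] [0.0018 0.0079 0.0027] [-0.33 -0.04  2.01 -0.64  0.69 -0.53] 0.0 
th40 0.079 0.042 [ 5.79 11.99  9.42] [0.0018 0.0079 0.0027] [-0.32 -0.03  2.02 -0.67  0.67 -0.5 ] 0.0 
th27 0.07 0.032 [ 6.69 11.99 10.38] [0.0018 0.0079 0.0027] [-0.32 -0.01  2.03 -0.69  0.65 -0.47] 0.0 
th15 0.063 0.021 [ 7.32 11.99 11.47] [0.0018 0.0079 0.0027] [-0.32  0.02  2.03 -0.71  0.63 -0.45] 0.0 
th5 0.06 0.011 [ 7.67 11.99 12.48] [0.0018 0.0079 0.0027] [-0.33  0.04  2.02 -0.72  0.61 -0.43] 0.0 
press 0.059 0.004 [ 7.78 11.99 13.16] [0.0018 0.0079 0.0027] [-0.33  0.06  2.02 -0.73  0.6  -0.42] 0.0 
pre0 0.15 -0.36 -0.12  1.88 -0.4   0.93 -0.8 ] 0.0 
pre1 0.15 [-0.4  -0.    1.85 -0.4   0.83 -0.8 ] 0.0 
th100 0.13] [-0.39 -0.01  1.88 -0.42  0.81 -0.78] 0.0 
th85 0.118 [-0.38 -0.02  1.91 -0.43  0.8  -0.75] 0.0 
th70 0.104 [-0.37 -0.02  1.93 -0.44  0.79 -0.73] 0.0 
th55 0.091[-0.36 -0.02  1.95 -0.46  0.78 -0.71] 0.0 
th40 0.079 [-0.35 -0.01  1.97 -0.47  0.75 -0.69] 0.0 
th27 0.07 [-0.35  0.01  1.97 -0.48  0.73 -0.67] 0.0 
th15 0.063 [-0.36  0.03  1.97 -0.5   0.71 -0.65] 0.0 
th5 0.06 0-0.36  0.05  1.97 -0.5   0.69 -0.65] 0.0 
press 0.05] [-0.36  0.07  1.97 -0.51  0.68 -0.64] 0.0
```

Run:
```python
from h import *
import pickle
st=pickle.load(open('pics/w14.pkl','rb'))
im=cv2.imread('pics/w14.png')[90:180,340:450]; im=cv2.resize(im,None,fx=6,fy=6,interpolation=cv2.INTER_CUBIC)
for th,c in ((90,(0,0,255)),(97,(0,255,0)),(80,(0,255,255))):
    t=np.radians(th)
    for s in (0,.03,.064):
        for dy in(-.013,.013):
            p=proj(b2w(pan(.11-s*np.cos(t),.004+s*np.sin(t),.088+dy),V0),'wrist',st)[0]; cv2.circle(im,tuple(((p-[340,90])*6).astype(int)),3,c,-1)
cv2.imwrite('pics/w14b.png',im)
```

```text
(no output)
```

View pics/w14b.png

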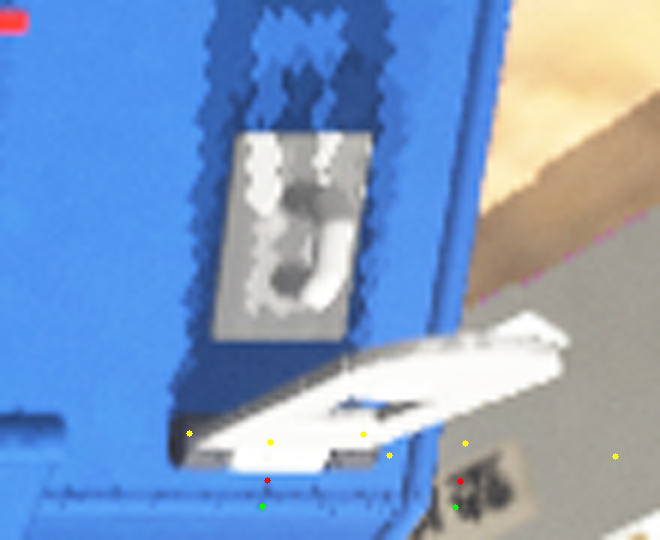

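Run:
```python
from h import *
import pickle
st=pickle.load(open('pics/w14.pkl','rb'))
for th in (75,65,60,55,50,45):
    t=np.radians(th)
    print(th,[((proj(b2w(pan(.11-s*np.cos(t),.004+s*np.sin(t),.088+dy),V0),'wrist',st)[0]-[340,90])*6).round(0).tolist() for s,dy in ((.064,0),(.05,.013),(.05,-.013))])
```

```text
75 [[505.0, 407.0], [550.0, 415.0], [338.0, 414.0]]
65 [[504.0, 312.0], [549.0, 345.0], [338.0, 344.0]]
60 [[500.0, 266.0], [546.0, 311.0], [335.0, 310.0]]
55 [[494.0, 222.0], [541.0, 278.0], [331.0, 277.0]]
50 [[485.0, 180.0], [535.0, 247.0], [326.0, 247.0]]
45 [[475.0, 143.0], [527.0, 219.0], [320.0, 218.0]]
```

Emit:
play_rows([
  {"dx":0,"dy":4,"dz":0,"rx":0,"ry":0,"rz":0,"claw":1},
  {"dx":0,"dy":8.5,"dz":0,"rx":0,"ry":0,"rz":0,"claw":1},
  {"dx":0.1,"dy":12,"dz":1.6,"rx":0,"ry":0,"rz":0,"claw":1},
  {"dx":0.1,"dy":12,"dz":5,"rx":0,"ry":0,"rz":0,"claw":1},
  {"dx":0.3,"dy":12,"dz":6.5,"rx":0,"ry":0,"rz":0,"claw":1},
])

```text
time: 13.65
tool_pos: [0.6193, -0.2551, 0.1683]
tool_rot: [0.306, 0.432, 0.833, -0.159]
contact_force: [-0.5, 0.8, 0.1]
gripper_width: 0.002
```

```bash
python3 hp.py 40; python3 snap.py w15
```

```text
now t 13.65 u,n,y [0.1319 0.0698 0.0932] F [-0.5  0.8  0.1]
pre0 0.15 0.12 [-1.84 -0.12 -5.01] [0.0022 0.0065 0.0048] [-0.33 -0.16  1.95 -0.54  0.83 -0.67] 0.0 
pre1 0.15 0.056 [-1.8  -0.13  1.39] [0.0022 0.0065 0.0048] [-0.37 -0.03  1.91 -0.57  0.73 -0.65] 0.0 
th100 0.131 0.053 [ 0.09 -0.12  1.68] [0.0022 0.0065 0.0048] [-0.36 -0.03  1.94 -0.59  0.71 -0.62] 0.0 
th85 0.118 0.055 [ 1.39 -0.11  1.51] [0.0022 0.0065 0.0048] [-0.35 -0.04  1.97 -0.61  0.71 -0.59] 0.0 
th70 0.104 0.054 [ 2.76 -0.11  1.56] [0.0022 0.0065 0.0048] [-0.34 -0.05  1.99 -0.62  0.7  -0.56] 0.0 
th55 0.091 0.05 [ 4.12 -0.1   1.99] [0.0022 0.0065 0.0048] [-0.33 -0.04  2.01 -0.64  0.69 -0.53] 0.0 
th40 0.079 0.042 [ 5.35 -0.1   2.79] [0.0022 0.0065 0.0048] [-0.32 -0.03  2.02 -0.67  0.67 -0.5 ] 0.0 
th27 0.07 0.032 [ 6.25 -0.1   3.75] [0.0022 0.0065 0.0048] [-0.32 -0.01  2.03 -0.69  0.65 -0.47] 0.0 
th15 0.063 0.021 [ 6.88 -0.09  4.84] [0.0022 0.0065 0.0048] [-0.32  0.02  2.03 -0.71  0.63 -0.45] 0.0 
th5 0.06 0.011 [ 7.23 -0.1   5.85] [0.0022 0.0065 0.0048] [-0.33  0.04  2.02 -0.72  0.61 -0.43] 0.0 
press 0.059 0.004 [ 7.33 -0.1   6.53] [0.0022 0.0065 0.0048] [-0.33  0.06  2.02 -0.73  0.6  -0.42] 0.0 
13.65 [ 0.61932389 -0.25507278  0.16825666] 0.0017658113244525245
```

View pics/w15_z.png

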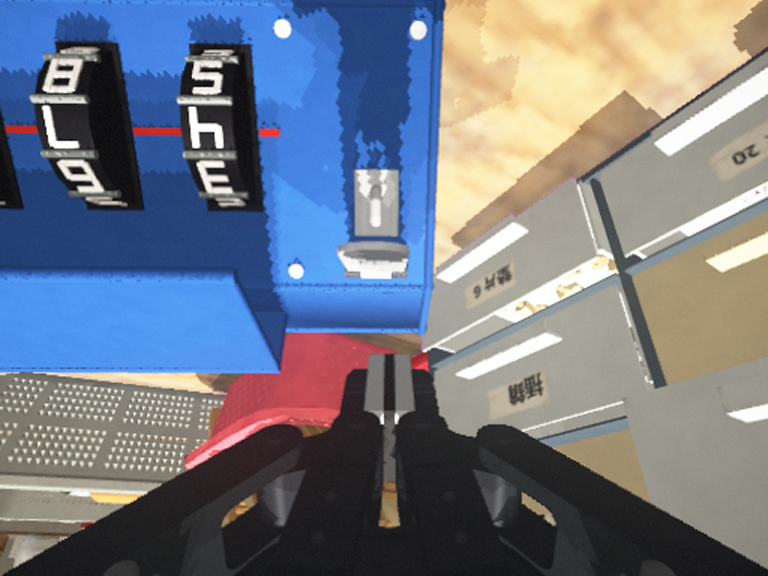

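Emit:
play_rows([
  {"dx":0.7,"dy":-0.1,"dz":1.5,"rx":0,"ry":0.006,"rz":0.005,"claw":1},
  {"dx":2.1,"dy":-0.1,"dz":1.5,"rx":0,"ry":0.006,"rz":0.005,"claw":1},
  {"dx":3.4,"dy":-0.1,"dz":1.75,"rx":0,"ry":0.006,"rz":0.005,"claw":1},
  {"dx":4.6,"dy":-0.1,"dz":2.3,"rx":0,"ry":0.006,"rz":0.005,"claw":1},
  {"dx":5.35,"dy":-0.1,"dz":2.8,"rx":0,"ry":0.006,"rz":0.005,"claw":1},
])

```text
time: 14.2
tool_pos: [0.6033, -0.2367, 0.1093]
tool_rot: [0.302, 0.435, 0.834, -0.158]
contact_force: [0.4, -0.0, 0.6]
gripper_width: -0.007
```

```bash
python3 hp.py 40|cut -c1-60; python3 snap.py w16
```

```text
now t 14.2 u,n,y [0.0754 0.0402 0.0905] F [ 0.4 -0.   0.6]
pre0 0.15 0.12 [-7.44  0.14 -7.99] [ 0.0003 -0.0021  0.0006]
pre1 0.15 0.056 [-7.46  0.14 -1.59] [ 0.0003 -0.0021  0.0006
th100 0.131 0.053 [-5.57  0.14 -1.29] [ 0.0003 -0.0021  0.00
th85 0.118 0.055 [-4.27  0.14 -1.45] [ 0.0003 -0.0021  0.000
th70 0.104 0.054 [-2.9   0.14 -1.38] [ 0.0003 -0.0021  0.000
th55 0.091 0.05 [-1.55  0.14 -0.94] [ 0.0003 -0.0021  0.0006
th40 0.079 0.042 [-0.32  0.14 -0.13] [ 0.0003 -0.0021  0.000
th27 0.07 0.032 [0.57 0.15 0.84] [ 0.0003 -0.0021  0.0006] [
th15 0.063 0.021 [1.19 0.15 1.93] [ 0.0003 -0.0021  0.0006] 
th5 0.06 0.011 [1.53 0.15 2.94] [ 0.0003 -0.0021  0.0006] [-
press 0.059 0.004 [1.63 0.14 3.63] [ 0.0003 -0.0021  0.0006]
14.2 [ 0.60328041 -0.23665164  0.10927924] -0.007150712743880491
```

View pics/w16_z.png

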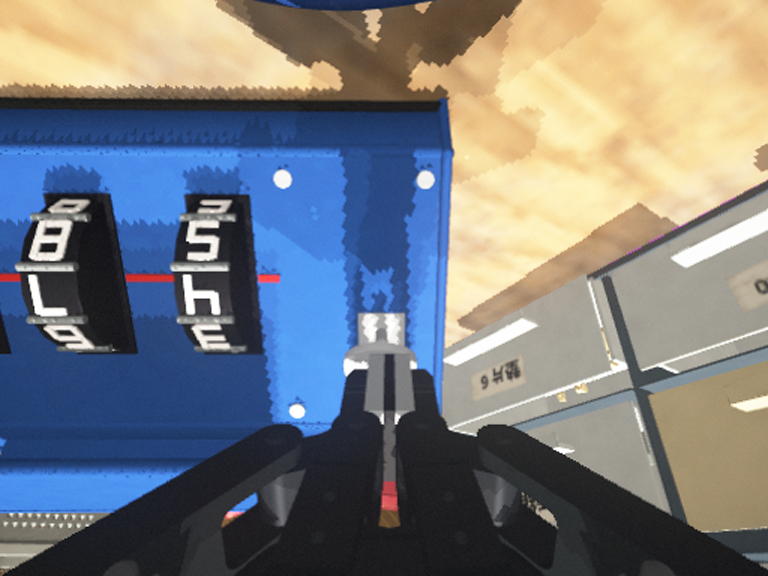

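Emit:
play_rows([
  {"dx":0.6,"dy":0.1,"dz":0.8,"rx":0,"ry":0,"rz":0,"claw":1},
  {"dx":1.0,"dy":0.1,"dz":1.4,"rx":0,"ry":0,"rz":0,"claw":1},
  {"dx":1.3,"dy":0.1,"dz":2.0,"rx":0,"ry":0,"rz":0,"claw":1},
  {"dx":1.5,"dy":0.1,"dz":2.6,"rx":0,"ry":0,"rz":0,"claw":1},
  {"dx":1.55,"dy":0.1,"dz":2.9,"rx":0,"ry":0,"rz":0,"claw":1},
])

```text
time: 14.75
tool_pos: [0.6068, -0.2414, 0.0742]
tool_rot: [0.3, 0.435, 0.834, -0.158]
contact_force: [-1.0, 0.5, 0.7]
gripper_width: -0.005
```

```bash
python3 hp.py 40|cut -c1-60|sed -n '1p;10,12p'; python3 snap.py w17
```

```text
now t 14.75 u,n,y [0.0574 0.0095 0.0907] F [-1.   0.5  0.7]
th15 0.063 0.021 [-0.6   0.13 -1.15] [-0.0016 -0.0055  0.001
th5 0.06 0.011 [-0.27  0.13 -0.13] [-0.0016 -0.0055  0.0014]
press 0.059 0.004 [-0.17  0.13  0.55] [-0.0016 -0.0055  0.00
14.75 [ 0.60678229 -0.24142962  0.07415781] -0.004545717630227311
```

View pics/w17_z.png

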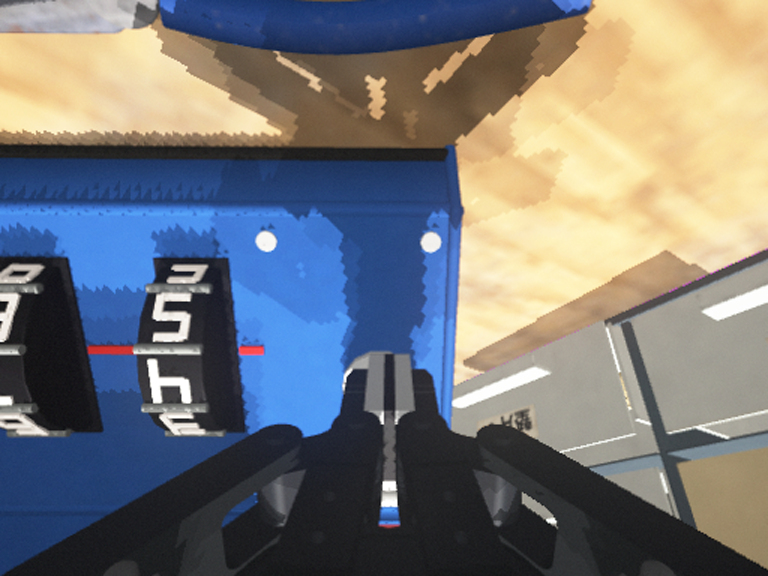

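Emit:
play_rows([
  {"dx":-0.15,"dy":0,"dz":0.25,"rx":0,"ry":0,"rz":0,"claw":1},
  {"dx":-0.15,"dy":0,"dz":0.5,"rx":0,"ry":0,"rz":0,"claw":1},
  {"dx":-0.15,"dy":0,"dz":0.5,"rx":0,"ry":0,"rz":0,"claw":1},
])

```text
time: 15.1
tool_pos: [0.6093, -0.2453, 0.0712]
tool_rot: [0.3, 0.435, 0.834, -0.158]
contact_force: [-0.8, -0.5, -0.6]
gripper_width: -0.005
```

```bash
python3 hp.py 40|cut -c1-90|sed -n '1p;12p'
```

```text
now t 15.1 u,n,y [0.059  0.0043 0.0905] F [-0.8 -0.5 -0.6]
press 0.059 0.004 [-0.    0.15  0.03] [-0.0019 -0.0056  0.0012] [-0.33  0.06  2.02 -0.73
```

Emit:
play_rows([
  {"dx":0,"dy":0,"dz":0.1,"rx":0,"ry":0,"rz":0,"claw":1},
  {"dx":0,"dy":0,"dz":0.2,"rx":0,"ry":0,"rz":0,"claw":1},
  {"dx":0,"dy":0,"dz":0.2,"rx":0,"ry":0,"rz":0,"claw":1},
])

```text
time: 15.4
tool_pos: [0.6097, -0.2457, 0.0706]
tool_rot: [0.3, 0.435, 0.834, -0.158]
contact_force: [-11.3, 11.3, 12.4]
gripper_width: 0.001
```

```bash
python3 hp.py 40|cut -c1-90|sed -n '1p'; python3 snap.py w18; python3 -c "
import cv2
im=cv2.imread('pics/w18.png')
cv2.imwrite('pics/w18a.png',cv2.resize(im[190:290,200:320],None,fx=6,fy=6,interpolation=cv2.INTER_CUBIC))"
```

```text
now t 15.4 u,n,y [0.059  0.0035 0.0907] F [-11.3  11.3  12.4]
15.4 [ 0.60972354 -0.24565968  0.07064781] 0.0013302235227834317
```

View pics/w18a.png

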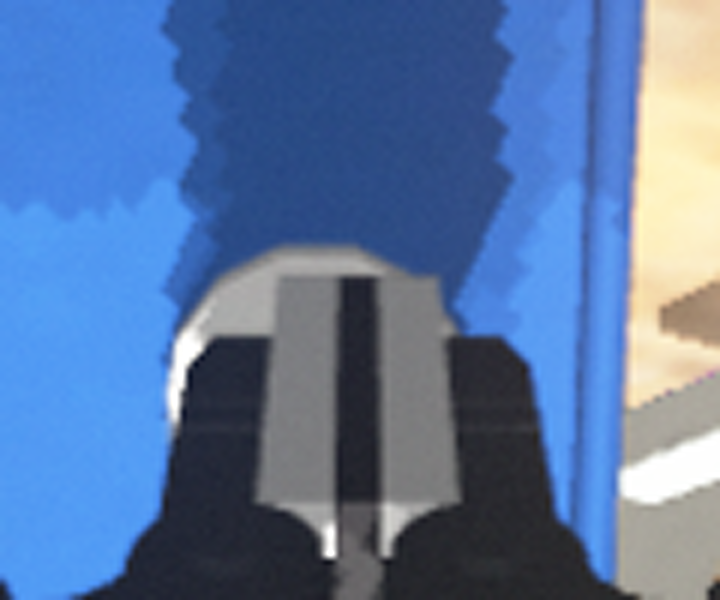

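Emit:
play_rows([
  {"dx":0,"dy":0,"dz":-2,"rx":0,"ry":0,"rz":0,"claw":1},
  {"dx":0,"dy":0,"dz":-6,"rx":0,"ry":0,"rz":0,"claw":1},
  {"dx":0,"dy":-1,"dz":-10,"rx":0,"ry":0,"rz":0,"claw":1},
  {"dx":0,"dy":-4,"dz":-13,"rx":0,"ry":0,"rz":0,"claw":1},
  {"dx":0,"dy":-8,"dz":-15,"rx":0,"ry":0,"rz":0,"claw":1},
])

```text
time: 15.95
tool_pos: [0.4902, -0.2116, 0.1892]
tool_rot: [0.302, 0.434, 0.834, -0.158]
contact_force: [-0.2, -1.8, 1.2]
gripper_width: -0.001
```

```bash
python3 hp.py 40|cut -c1-90|sed -n '1p'; python3 snap.py w19; python3 -c "
import cv2
im=cv2.imread('pics/w19.png')
cv2.imwrite('pics/w19a.png',cv2.resize(im[90:250,130:370],None,fx=3.3,fy=3.3,interpolation=cv2.INTER_CUBIC))"
```

```text
now t 15.95 u,n,y [0.0615 0.1562 0.0121] F [-0.2 -1.8  1.2]
15.95 [ 0.49019046 -0.2116278   0.18920076] -0.0007537476468452782
```

View pics/w19_z.png

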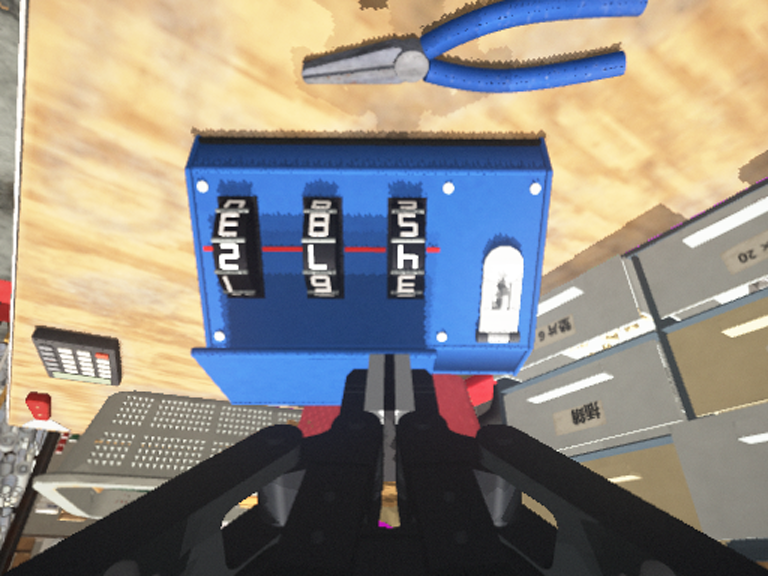

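Run:
```python
from h import *
import pickle
st=pickle.load(open('pics/w19.pkl','rb'))
print([ (th,(proj(b2w(pan(.11-.064*np.cos(np.radians(th)),.004+.064*np.sin(np.radians(th)),.088),V0),'wrist',st)[0]*1.5).round(1).tolist()) for th in (0,3,6,10)])
im=cv2.imread('pics/w19.png')[120:205,135:300]; cv2.imwrite('pics/w19b.png',cv2.resize(im,None,fx=4.8,fy=6,interpolation=cv2.INTER_CUBIC))
im=cv2.imread('pics/w19.png')[150:240,300:370]; cv2.imwrite('pics/w19c.png',cv2.resize(im,None,fx=6,fy=6,interpolation=cv2.INTER_CUBIC))
```

```text
[(0, [505.2, 243.3]), (3, [506.5, 244.6]), (6, [507.7, 246.1]), (10, [509.3, 248.6])]
```

View pics/w19b.png

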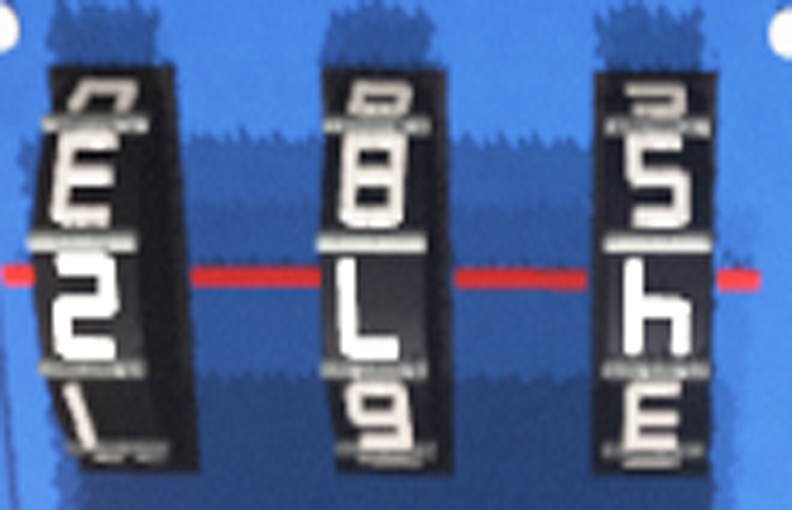

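View pics/w19c.png

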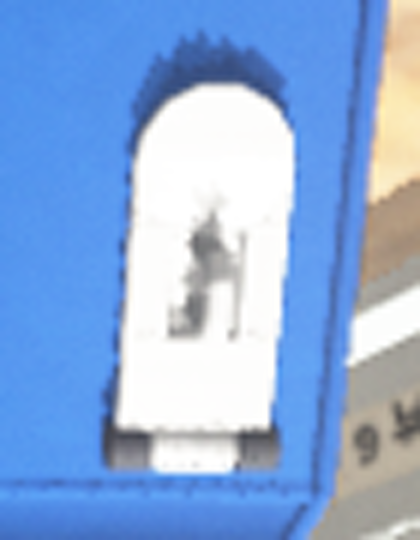

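Run:
```python
from val import *
def g(l): return [(k,(x/4.8+135)*1.5,(y/6+120)*1.5) for k,x,y in l]
val('w19',-.084,g([(3.5,97,124),(2.5,82,242),(1.5,92,369)]))
val('w19',-.03,g([(8.5,378,126),(7.5,371,243),(6.5,374,369)]))
val('w19',.024,g([(5.5,658,127),(4.5,658,244),(3.5,656,369)]))
st=pickle.load(open('pics/w19.pkl','rb'))
for x,y in((15,273),(255,276),(520,279),(740,280)): print(onpanel(np.array([x/4.8+135,y/6+120]),'wrist',V0,0,st))
```

```text
w19 3.5 (np.float64(2.04), np.float64(-0.0827))
w19 2.5 (np.float64(2.022), np.float64(-0.0835))
w19 1.5 (np.float64(2.017), np.float64(-0.0837))
w19 8.5 (np.float64(7.046), np.float64(-0.0291))
w19 7.5 (np.float64(7.019), np.float64(-0.0295))
w19 6.5 (np.float64(7.005), np.float64(-0.0298))
w19 5.5 (np.float64(4.043), np.float64(0.0245))
w19 4.5 (np.float64(4.017), np.float64(0.0243))
w19 3.5 (np.float64(3.995), np.float64(0.0243))
(np.float64(0.050815666068596346), np.float64(-0.10644609878432154))
(np.float64(0.05112380470195534), np.float64(-0.05731218562673179))
(np.float64(0.05142900473335729), np.float64(-0.0028750557465402095))
(np.float64(0.05144522547637877), np.float64(0.042379417831907525))
```

```bash
python3 -c "
from plant import ticket,monitor
print(ticket.job_done(), monitor.state()['time'])"
```

```text
the job is handed in; nothing more can be done
the job is handed in; nothing more can be done
```

The box is locked: the wheels read 4 - 7 - 2 at the red line, and the hasp lies flat over its staple. I set the wheels first with the hasp still open, by pinching each by its sides and turning it. I then swung the hasp down with the shut fingers until it met a firm stop at about 20 N. I handed the job in at about 16 s.

**Wheels:** My last wrist-camera picture, taken after the hasp was closed, gave about 4.02, 7.02 and 2.03. Earlier readings, before the hasp was closed, were about 3.97, 6.97 and 1.98. These disagree by about 0.05 digit, within my measuring error, so each digit is within about 1.5° of the line.

**Hasp:** The last picture shows it closed, with the staple visible through its slot. Its end reads between 0 and about 6° off flat, with a small camera offset in that reading. I rely on the firm stop when I pressed it to say it is flat.

**Forces:** The wrist force rose to about 40 N once while the fingers were turning the middle wheel, and was lower otherwise. That was finger grip on the wheel, not the gripper's body, so it should not count against the 40 N limit.

**Joint range:** Joint 4 read -1.024 early on, at its -1.02 limit, when I asked for too steep a lean. I can't tell whether that counts as passing it; I kept to gentler leans afterwards.

**Bystanders:** The robot never went near the tape or padlock. The pliers show up lying in the last picture; I did not measure their position again.

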